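Feed the test lamps to the integrating sphere and shut the shutter

ROBOT

A 7-joint arm with a two-finger parallel gripper is mounted at the origin on the work surface. World frame = base frame: x ahead of the robot, y to its left, z up, the work surface at z = 0. Lengths are in m, angles in rad, forces in N, time in s.
With the tool pointing down it reaches from about 0.4 to 0.85 m from the base axis. Payload 4.5 kg.
Tool frame: the origin (TCP) lies where the fingers leave the gripper's body, on its centre line; the fingertips stand 64 mm ahead of it and the grasp point (between the pads) lies 45 mm ahead of it; z points along the fingers, y is the line along which they close (so a half turn about z gives the same grasp; the last joint's range is limited). The gripper opens to 88 mm and grips with 3 to 60 N. Pads are 18 mm wide; open, the fingers measure 123 mm over their backs; the gripper's body (75 mm by 187 mm) begins 45 mm behind the grasp point.
Start: joints at [-1.303, 0.689, -0.195, 1.565, 0.157, 0.902, -0.215], TCP at [0.145, 0.608, 0.303] pointing down, gripper open.
Joint ranges: [-3.01, 3.01], [-0.46, 2.08], [-1.47, 1.51], [0.13, 2.56], [-1, 4.14], [0.04, 2.09], [-2.66, 2.66]. Speed limits (rad/s): [2.57, 2.57, 3.14, 3.14, 3.14, 3.14, 3.14].

INTERFACE

Orientations are given as a unit quaternion [x, y, z, w].
In Python, from plant import r gives the robot as it stands.
- The arm moves only by the tool play_rows, never from a script. Its arguments are lists of equal length, an entry for each row: "translation": the shift along the tool's x, y, z in m, a list of three; "delta_rot": the turn, a rotation vector about the tool's x, y, z in degrees, a list of three; "grip": the opening, from -1 (shut) to 1 (fully open). In form: {"translation": [[x, y, z], ...], "delta_rot": [[rx, ry, rz], ...], "grip": [grip, ...]}. A call has 1 to 20 rows; each row shifts and turns the commanded pose from where the row before left it, along the tool's axes as they then stand; what a row does not reach is not made up. A row lasts 1/8 s, in which the tool goes at most 62.5 mm and 10.7 degrees, less where a joint would pass 70% of its speed; a pose out of reach is approached as far as the arm can. A call with a gripper value outside its range is refused whole. The fingers move at their own pace and stop on an object; "squeeze" is the grip in N (left out, the last holds). Time passes only in rows, so rows that do not move let the fingers close. It gives the time, the measured TCP pose, the force, the opening and the grip force at its end, in the units of the state.
- r.get_state(): the state, without advancing time (a new reading comes with each control period).
- r.snapshot(name): name is "scene" or "side" or "wrist"; returns the picture (480x640x3 uint8, blue, green, red); there is no depth.
- r.get_calibration(name): a dict with "intrinsics" (3x3 intrinsics, pixels), "eye" and "rotation" of the camera in the world. Camera axes: x right, y up, looking along -z (the intrinsics and any distortion apply to the point x, -y, -z); pixel columns grow to the right and rows downward; lengths in m; the calibration is good to about 2 mm. A picture is of the moment at which its call begins: read the wrist's pose just before it. get_calibration takes no time and is no camera call; for the wrist camera it gives the pose at the moment of the call.
- r.finish_job(): hands the job in; it is judged then, once.
Trained networks look in the newest picture that a camera, given by its name, has taken for a name from the list of things; names that differ only in an ending like _2 or _b are one class to them, and where a whole thing is asked for, a point or a joint stands for the part that bears it (a point fixed in the world has none). Each returns a list of dicts, best first, with "confidence" (0 to 1); they miss things now and then, are a little off and sometimes report something else, mostly with a low value. They report only what shows in the picture. A call takes as long as a camera call. They do not tell look-alikes from the thing itself.
- r.look_for(camera, target): "point" ([x, y, z] in m, in world coordinates, good to about 4 mm: the middle of the surface that is visible of it).
- r.silhouettes(camera, target): "pixels" (480x640 bool, what is visible of it).
The state is a dict: "clock": time; "q": joint angles; "qd": joint speeds; "joint_torque": joint torques, N m; "tool_pos": TCP position; "eef_rot": TCP orientation; "contact_force": force on the tool from outside, world axes, zero at the start; "moment": the same for the moment, N m; "opening": opening from 0.0 (shut) to 1.0 (fully open); "finger_force": force on a finger pad.
Only numpy, scipy, OpenCV 4.12 (cv2) and the standard library are available. Lean on these libraries where they do the work, as an engineer would, in place of code of your own. Each camera call takes 0.05 s, during which the arm holds its last target. There are 200 camera calls.

TASK

Turn the star handle clockwise (seen from above), spoke after spoke, until the red shutter is fully open, lay every test lamp from the green mat crosswise in the open part of the feed track, and with the orange pusher, not with bare fingers, gently roll them all past the yellow shutter line into the bay under the clear cover. When all lamps are wholly past the line, turn the star handle back until the shutter is fully shut. Finish with the pusher stood upright in its grey tray and with the filter, battery and switch box left where they are.

Things in the scene. Friction and masses are not known exactly. Their poses are not given: they have to be found in the camera images.
- station: Fixed feed station, origin on the work surface, z up. The feed track is a straight channel along its +y at x = 0: black floor at z 6 mm, 68 mm wide inside, aluminium walls up to z 20 mm with flared lips up to z 28 mm, x +-45 mm. A lamp in it lies along the station's x, centre at z 19 mm. The star handle and a dark blue sphere stand on it too
- track_start (a point): middle of the open end of the track floor (station x 0, y -220, z 6 mm); from here to y = 54 mm the track is open above
- load_line (a point): middle of the yellow shutter line across the track floor (station x 0, y 60, z 6 mm). A lamp is wholly past it once its centre is beyond station y = 78 mm
- bay_end (a point): end of the bay: foot of the stop at station x 0, y 190, z 6 mm. The bay lies between shutter line and stop, between 38 mm high walls, under a clear cover (z 38 to 42 mm, from y = 72 mm on); four lamps in a row fill 104 mm of it
- sphere (a point): centre of the fixed dark blue sphere, radius 72 mm, past the bay: station x 0, y 280, z 135 mm; top at z 220 mm, black tube out to x -100 mm
- hub (a point): centre of the star handle's hub at spoke height: station x -140, y 85, z 85 mm; vertical axis. Hub radius 20 mm, top 25 mm above this point. Four level steel spokes, 12 mm thick, reach 85 mm and end in red balls of 10 mm radius; they point along the station's +x, +y, -x, -y when joint capstan is 0. A dark rack (top at z 47 mm) runs below them
- capstan (a joint): angle of the star handle, rad, growing clockwise seen from above: 0 at one stop (shutter fully shut), 3.2 at the other (shutter fully open); 0 to 0.15 at the start. Stays where left; needs about 0.15 N m, 2 to 3 N at a spoke
- shutter (a joint): travel of the red shutter, driven by the star handle through a rack, 25 mm per rad: 0 = fully shut across the track, 80 mm = fully open (clear of the track, beside it on the handle's side). Plate 70 mm wide, 6 mm thick, z 8 to 37 mm
- pusher: Pusher: orange shoe 50 mm (own x) by 24 mm (own y) by 30 mm high with a black 20 mm square upright stem on its middle, top 115 mm above the foot; 140 g. Origin at the centre of its underside. Starts standing upright in the grey tray, its own x along the tray's x. Push with the flat 50 mm wide side
- tray: Fixed grey tray for the pusher, 90 mm square outside, walls 4 mm thick and 12 mm high, floor 4 mm thick; origin on the work surface under its centre
- mat: Fixed green mat, 120 (own x) by 380 mm (own y), 2 mm thick; origin under its centre
- lamp1: LED test lamp: white cylinder with blue end bands and a soft sleeve, 26 mm diameter, 64 mm long, 60 g. Origin at its centre; its own x axis is the cylinder's axis (y and z spin as it rolls). Rolls under a light push and soon stops by itself (slight rolling drag). Starts on the green mat, axis roughly along the mat's x. 2 to 4 lamps are present
- lamp2: LED test lamp: white cylinder with blue end bands and a soft sleeve, 26 mm diameter, 64 mm long, 60 g. Origin at its centre; its own x axis is the cylinder's axis (y and z spin as it rolls). Rolls under a light push and soon stops by itself (slight rolling drag). Starts on the green mat, axis roughly along the mat's x. 2 to 4 lamps are present
- lamp3: LED test lamp: white cylinder with blue end bands and a soft sleeve, 26 mm diameter, 64 mm long, 60 g. Origin at its centre; its own x axis is the cylinder's axis (y and z spin as it rolls). Rolls under a light push and soon stops by itself (slight rolling drag). Starts on the green mat, axis roughly along the mat's x. 2 to 4 lamps are present
- lamp4: LED test lamp: white cylinder with blue end bands and a soft sleeve, 26 mm diameter, 64 mm long, 60 g. Origin at its centre; its own x axis is the cylinder's axis (y and z spin as it rolls). Rolls under a light push and soon stops by itself (slight rolling drag). Starts on the green mat, axis roughly along the mat's x. 2 to 4 lamps are present
- filter: Bystander: white round filter with steel lid, 96 mm diameter, 85 mm high; origin at its underside
- battery: Bystander: red battery block 48 x 26 x 17 mm lying beyond the track; origin at its underside
- switchbox: Bystander: black switch box 55 x 90 x 28 mm with four toggles, beyond the track; origin at its underside
Mind the look-alikes: they are no part of the job. There is more than one size of the tray; the job needs the smallest.

How it is judged:
On the way, in this order (a step that is already met when the one before it is completed fails the run):
1. shutter fully opened by the star handle (value of joint capstan above 3 rad), for 0.2 s.
2. all lamps present lie in the track wholly past the shutter line, shutter still open (y of lamp1 in the frame of station between 0.078 and 0.195 m and x of lamp1 in the frame of station between -0.02 and 0.02 m and z of each of lamp1, lamp2, lamp3, lamp4 in the frame of station below 0.03 m and y of lamp2 in the frame of station between 0.078 and 0.195 m and x of lamp2 in the frame of station between -0.02 and 0.02 m and y of lamp3 in the frame of station between 0.078 and 0.195 m and x of lamp3 in the frame of station between -0.02 and 0.02 m and y of lamp4 in the frame of station between 0.078 and 0.195 m and x of lamp4 in the frame of station between -0.02 and 0.02 m and value of joint capstan above 2.6 rad), for 0.3 s.
3. star handle turned until the shutter is fully shut behind all the lamps (y of lamp1 in the frame of station between 0.078 and 0.195 m and x of lamp1 in the frame of station between -0.02 and 0.02 m and z of each of lamp1, lamp2, lamp3, lamp4 in the frame of station below 0.03 m and y of lamp2 in the frame of station between 0.078 and 0.195 m and x of lamp2 in the frame of station between -0.02 and 0.02 m and y of lamp3 in the frame of station between 0.078 and 0.195 m and x of lamp3 in the frame of station between -0.02 and 0.02 m and y of lamp4 in the frame of station between 0.078 and 0.195 m and x of lamp4 in the frame of station between -0.02 and 0.02 m and value of joint capstan below 0.12 rad), for 0.3 s.
At the end, for the whole second after the job is handed in: Every lamp present lies at rest in the bay with its centre more than 78 mm along the station's y (wholly past the shutter); the star handle is within 0.12 rad of its shut stop (0); the pusher stands upright (within 0.1 rad) on the floor of its tray, within 35 mm of its centre, at rest (all of step 3 and horizontal distance between pusher and tray below 0.035 m and z of pusher in the frame of tray below 0.009 m and angle between pusher's own z axis and vertical below 0.1 rad and linear speed of each of pusher, lamp1, lamp2, lamp3, lamp4 below 0.02 m/s); the robot touches nothing.
It fails at once if a lamp is pressed by the pusher with more than 20 N (contact force between pusher and lamp1 above 20 N or contact force between pusher and lamp2 above 20 N or contact force between pusher and lamp3 above 20 N or contact force between pusher and lamp4 above 20 N).
It fails at once if the fingers touch a lamp whose centre is past the shutter line in the track ((contact force between the fingers and lamp1 above 0.3 N and y of lamp1 in the frame of station above 0.06 m and x of lamp1 in the frame of station between -0.034 and 0.034 m and z of lamp1 in the frame of station below 0.03 m) or (contact force between the fingers and lamp2 above 0.3 N and y of lamp2 in the frame of station above 0.06 m and x of lamp2 in the frame of station between -0.034 and 0.034 m and z of lamp2 in the frame of station below 0.03 m) or (contact force between the fingers and lamp3 above 0.3 N and y of lamp3 in the frame of station above 0.06 m and x of lamp3 in the frame of station between -0.034 and 0.034 m and z of lamp3 in the frame of station below 0.03 m) or (contact force between the fingers and lamp4 above 0.3 N and y of lamp4 in the frame of station above 0.06 m and x of lamp4 in the frame of station between -0.034 and 0.034 m and z of lamp4 in the frame of station below 0.03 m)).
It fails at once if the filter, battery or switch box is moved more than 30 mm (distance of any of filter, battery, switchbox from where it was at the start of the episode above 0.03 m).
Of lamp1, lamp2, lamp3, lamp4 only 2 to 4 are there at a start; the rules pass over those that are not, and their reading is None.
At some moment in a run one of lamp1, lamp2, lamp3, lamp4 may be knocked a few centimetres aside while the robot is not near it.
It also fails if it takes over 210 s, if anything falls off the work surface, if the arm or the gripper's body presses on something with over 40 N, if the wrist force passes 120 N, or if a joint passes its speed limit or range.

## Working session

There is one attempt and no reset: what is moved stays moved. The work goes in short steps, Python scripts to look and compute and a tool call to move; the robot and the scene stay as the last step left them, time stands still between calls to the robot, and variables do not carry over. Pictures are saved under pics/ and viewed, at most 14 in all, crops included, and the job is handed in when it is done.

Besides the shell and the picture viewer there is one more tool, called by a JSON object that holds its "name" and its "arguments". play_rows: Moves the arm, as the interface text tells. Its arguments: {"type":"object","properties":{"translation":{"type":"array","items":{"type":"array","items":{"type":"number"}}},"delta_rot":{"type":"array","items":{"type":"array","items":{"type":"number"}}},"grip":{"type":"array","items":{"type":"number"}},"squeeze":{"type":"number"}},"required":["translation","delta_rot","grip"]}

```bash
ls; mkdir -p pics; python3 - <<'E'
from plant import r
import cv2,numpy as np
for n in("scene","side"):
    im=r.snapshot(n); cv2.imwrite(f"pics/{n}0.png",im)
    c=r.get_calibration(n); print(n,{k:np.round(v,3).tolist() for k,v in c.items()})
    for t in("station","lamp1","pusher","tray","mat","filter","battery","switchbox","hub","sphere","track_start","load_line","bay_end"):
        try: print(n,t,[(np.round(d["point"],3).tolist(),round(d["confidence"],2)) for d in r.look_for(n,t)])
        except Exception as e: print(n,t,e)
s=r.get_state();print(s)
E
```

```text
pics
scene {'intrinsics': [[468.97, 0.0, 308.935], [0.0, 468.97, 237.635], [0.0, 0.0, 1.0]], 'eye': [1.142, -0.024, 1.056], 'rotation': [0.196, 0.209, 0.685, 0.67]}
scene station [([0.67, 0.214, 0.047], 0.92)]
scene lamp1 [([0.474, -0.333, 0.023], 0.71), ([0.495, -0.056, 0.026], 0.7), ([0.472, -0.241, 0.024], 0.63), ([0.486, -0.14, 0.027], 0.51), ([0.668, 0.217, 0.045], 0.5)]
scene pusher [([0.622, -0.293, 0.048], 0.56)]
scene tray [([0.567, -0.516, 0.002], 0.92), ([0.633, -0.312, 0.004], 0.81), ([0.25, -0.289, 0.006], 0.77)]
scene mat [([0.487, -0.192, 0.004], 0.73)]
scene filter [([0.421, 0.403, 0.085], 0.69), ([0.475, -0.245, 0.021], 0.35)]
scene battery [([0.788, -0.133, 0.017], 0.55), ([0.423, 0.403, 0.085], 0.54)]
scene switchbox [([0.804, 0.009, 0.029], 0.83)]
scene hub [([0.533, 0.17, 0.091], 0.98)]
scene sphere [([0.665, 0.211, 0.044], 0.82), ([0.625, -0.29, 0.047], 0.28)]
scene track_start [([0.673, 0.213, 0.043], 0.72)]
scene load_line [([0.667, 0.215, 0.048], 0.55)]
scene bay_end [([0.668, 0.211, 0.044], 0.78)]
side {'intrinsics': [[490.827, 0.0, 310.346], [0.0, 490.827, 
[... 876 characters left out ...]
k': 1.4, 'q': array([-1.30319262,  0.68909664, -0.19460199,  1.56529813,  0.15730977,
        0.90251289, -0.21507912]), 'qd': array([ 0.00027519,  0.0010395 ,  0.00108539, -0.00125743, -0.00064709,
        0.00136039, -0.0006427 ]), 'joint_torque': array([ 1.94408258e-04, -5.27485371e+01, -1.26708627e+00, -1.53744882e+01,
       -5.19286667e-02, -7.20338357e-04,  1.98087025e-05]), 'tool_pos': array([0.14478082, 0.60801614, 0.30274536]), 'eef_rot': array([1.16610644e-01, 9.93177706e-01, 3.48824149e-05, 2.72792063e-06]), 'contact_force': array([-0.69602762,  0.3620341 , -0.34718705]), 'moment': array([ 0.02639454,  0.05116444, -0.01325011]), 'finger_force': 0.0, 'opening': 1.0003359084177328}
```

View pics/scene0.png

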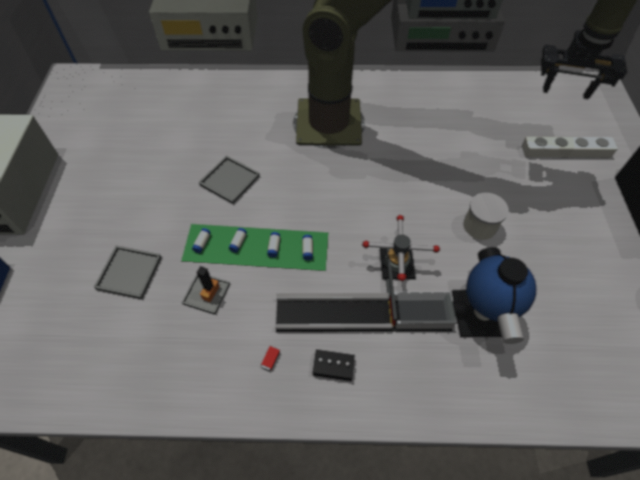

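View pics/side0.png

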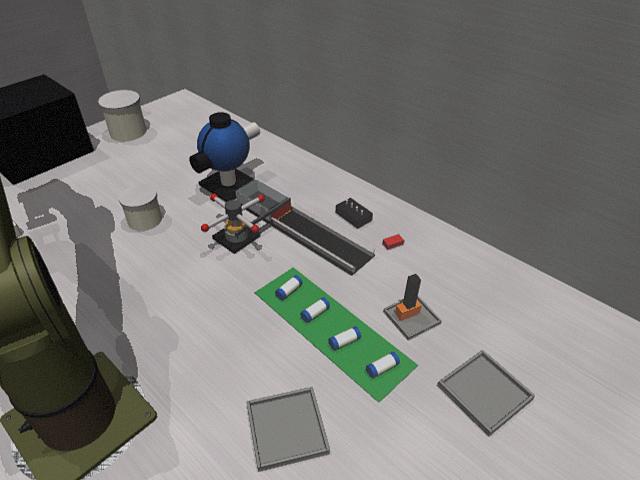

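The scene view shows four lamps on the mat at (201,240), (238,240), (273,245), (308,247), with the pusher at (207,285). The star handle is at (402,243), and the track runs from (277,312) to (455,312). The three trays are at (230,180), (129,272) and (207,292). The one at (207,292) is the smallest and already holds the pusher, so it fits. I'll confirm that in the crops.

```bash
python3 - <<'E'
import cv2
a=cv2.imread("pics/scene0.png")[205:355,90:480]; b=cv2.imread("pics/side0.png")[170:410,190:510]
cv2.imwrite("pics/c1.png",cv2.resize(a,None,fx=2.05,fy=2.05,interpolation=cv2.INTER_CUBIC))
cv2.imwrite("pics/c2.png",cv2.resize(b,None,fx=2.5,fy=2.5,interpolation=cv2.INTER_CUBIC))
E
```

```text
(no output)
```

View pics/c1.png

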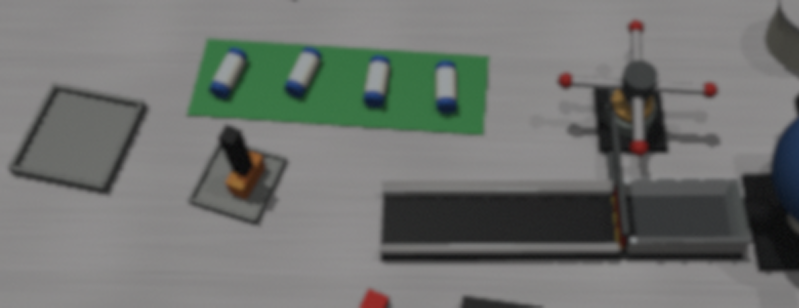

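View pics/c2.png

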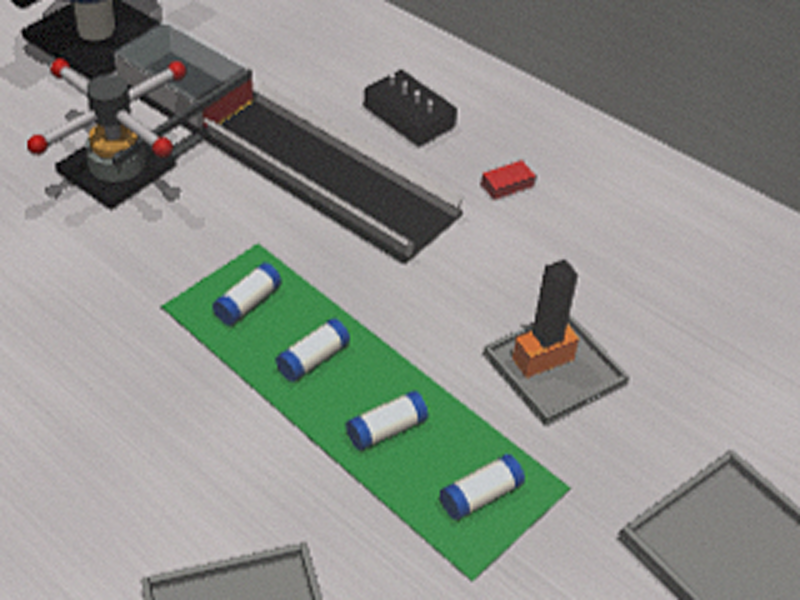

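The crops confirm it. The tray holding the pusher, at c1 (240,185), is about 2/3 the size of the one at (80,140). The shutter is red and shut, and all four spokes and the lamps show clearly.

```bash
cat >h.py <<'E'
import cv2,numpy as np
from scipy.optimize import least_squares
from scipy.spatial.transform import Rotation as R
def proj(c,P):
    q=R.from_quat(c["rotation"]) if np.ndim(c["rotation"])==1 else R.from_matrix(c["rotation"])
    p=q.inv().apply(np.atleast_2d(P)-c["eye"]); p=p*[1,-1,-1]
    u=p@np.array(c["intrinsics"]).T; return u[:,:2]/u[:,2:]
def ray(c,uv):
    q=R.from_quat(c["rotation"]) if np.ndim(c["rotation"])==1 else R.from_matrix(c["rotation"])
    d=np.linalg.inv(c["intrinsics"])@[uv[0],uv[1],1]; return np.array(c["eye"]),q.apply(d*[1,-1,-1])
def onz(c,uv,z):
    e,d=ray(c,uv); return e+d*(z-e[2])/d[2]
def tri(cs,uvs):
    return least_squares(lambda X:np.concatenate([(proj(c,X)[0]-u) for c,u in zip(cs,uvs)]),[.6,0,.05]).x
def hsv(im): return cv2.cvtColor(im,cv2.COLOR_BGR2HSV)
def blobs(m,amin=8):
    n,l,s,ct=cv2.connectedComponentsWithStats(m.astype(np.uint8)); return [(ct[i],s[i],l==i) for i in range(1,n) if s[i,4]>=amin]
def fmom(poly):
    m=cv2.moments(poly.astype(np.float32)); return mom(m)
def mom(m):
    a=m["m00"]; return np.array([m["m10"]/a,m["m01"]/a]),np.array([[m["mu20"],m["mu11"]],[m["mu11"],m["mu02"]]])/a
def cyl(x,y,yaw,z,r=.013,L=.064):
    t=np.linspace(0,2*np.pi,24,False); P=np.array([[s*L/2,r*np.cos(a),r*np.sin(a)] for s in(-1,1) for a in t])
    return R.from_euler("z",yaw).apply(P)+[x,y,z]
def fit(views,model,x0):
    """views: [(cal,mask)]; model(p)->convex pts; match centroid and second moments"""
    T=[mom(cv2.moments(m.astype(np.uint8),True)) for c,m in views]
    def f(p):
        o=[]
        for (c,m),(ct,S) in zip(views,T):
            h=cv2.convexHull(proj(c,model(p)).astype(np.float32))
            a,b=fmom(h); o+=list(a-ct); d=(b-S)/np.sqrt(np.trace(S)); o+=[d[0,1],(d[0,0]-d[1,1])/2]
        return o
    return least_squares(f,x0,x_scale=[.01,.01,.1])
E
python3 - <<'E'
from plant import r
from h import *
import json
I={n:cv2.imread(f"pics/{n}0.png") for n in("scene","side")}; C={n:r.get_calibration(n) for n in I}
B={}
for n in I:
    h=hsv(I[n]).astype(int); H,S,V=h[...,0],h[...,1],h[...,2]
    red=((H<6)|(H>174))&(S>150)&(V>60)
    print(n,"red",[(np.round(c,1).tolist(),int(s[4])) for c,s,_ in blobs(red)])
    blue=(H>100)&(H<125)&(S>130)&(V>40); 
    bb=max(blobs(blue,200),key=lambda b:b[1][4]); cn=max(cv2.findContours(bb[2].astype(np.uint8),0,2)[0],key=len)
    hull=cv2.convexHull(cn); B[n]=cv2.fitEllipse(hull)[0]; print("sphere",B[n],cv2.minEnclosingCircle(hull))
    gr=(H>50)&(H<80)&(S>100); g=max(blobs(gr,500),key=lambda b:b[1][4])
    mh=np.zeros(gr.shape,np.uint8); gc=max(cv2.findContours(g[2].astype(np.uint8),0,2)[0],key=len); cv2.fillConvexPoly(mh,cv2.convexHull(gc),1)
    mh=cv2.erode(mh,np.ones((3,3)))
    print("mat",np.round(cv2.approxPolyDP(cv2.convexHull(gc),5,True)[:,0]).tolist())
    lm=[b for b in blobs((mh>0)&~gr,60)]; print("lamps",[(np.round(b[0],1).tolist(),int(b[1][4])) for b in lm])
    B[n+"l"]=lm
    org=(H>5)&(H<20)&(S>150)&(V>60); print("orange",[(np.round(b[0],1).tolist(),int(b[1][4])) for b in blobs(org,15)])
print("sph",tri([C["scene"],C["side"]],[B["scene"],B["side"]]))
a=sorted(B["scenel"],key=lambda b:b[0][0]); b=sorted(B["sidel"],key=lambda b:-b[0][0])
for p,q in zip(a,b):
    s=fit([(C["scene"],p[2]),(C["side"],q[2])],lambda v:cyl(*v,.015),[.47,-.2,0.]); print("lamp",np.round(s.x,4),round(s.cost,2))
E
```

```text
scene red [([399.5, 217.2], 10), ([365.5, 244.0], 16), ([436.3, 248.5], 14), ([401.3, 276.5], 39), ([270.5, 357.0], 186)]
sphere (491.8382263183594, 285.925048828125) ((496.5, 286.5), 31.599149703979492)
mat [[183, 256], [192, 225], [326, 233], [324, 269]]
lamps [([200.9, 240.0], 287), ([237.4, 239.6], 279), ([273.4, 244.2], 287), ([307.2, 246.8], 289)]
orange [([209.7, 291.1], 155)]
side red [([213.1, 195.8], 32), ([260.6, 197.2], 29), ([204.3, 227.1], 44), ([254.4, 228.4], 43), ([393.0, 239.7], 119)]
sphere (225.431640625, 145.1568603515625) ((224.14285278320312, 144.42857360839844), 25.661149978637695)
mat [[255, 292], [293, 268], [417, 365], [378, 401]]
lamps [([288.3, 287.2], 352), ([314.8, 309.5], 387), ([344.4, 337.7], 432), ([382.5, 364.3], 483)]
orange [([232.1, 227.0], 80), ([407.6, 309.2], 157)]
sph [0.65705744 0.35315431 0.14040049]
lamp [ 0.468  -0.3386  0.0431] 5.47
lamp [ 0.4659 -0.2428  0.0182] 4.59
lamp [ 0.4781 -0.1441 -0.5327] 7.92
lamp [ 0.4858 -0.057  -0.0256] 0.55
```

```bash
python3 - <<'E'
from plant import r
from h import *
I={n:cv2.imread(f"pics/{n}0.png") for n in("scene","side")}; C={n:r.get_calibration(n) for n in I}
obs={"scene":[([399.5,217.2],-1,0),([365.5,244],0,-1),([436.3,248.5],0,1),([401.3,276.5],1,0)],
     "side":[([204.3,227.1],-1,0),([254.4,228.4],0,-1),([213.1,195.8],0,1),([260.6,197.2],1,0)]}
# ball pairs triangulated
for a,b in zip(obs["scene"],obs["side"]): 
    bb=[x for x in obs["side"] if x[1:]==a[1:]][0]; print(a[1:],np.round(tri([C["scene"],C["side"]],[a[0],bb[0]]),4))
# yaw: track edges clicked from crops
c1=lambda u,v:[u/2.05+90,v/2.05+205]; c2=lambda u,v:[u/2.5+190,v/2.5+170]
trk=[("scene",c1(382,192),(-.034,-.22,.006)),("scene",c1(380,258),(.045,-.22,0.002)),("side",c2(405,261),(-.045,-.22,0)),("side",c2(461,211),(.045,-.22,.02))]
def st(p,P): return R.from_euler("z",p[2]).apply(np.atleast_2d(P))+[p[0],p[1],0]
def f(p):
    o=[]
    for n in obs:
        for uv,a,b in obs[n]:
            P=[-.14,.085,.085]+R.from_euler("z",-p[3]).apply(np.array([a,b,0])*.085)   # ball centre radius guess
            o+=list(proj(C[n],st(p,P))[0]-uv)
    for n,uv,P in trk: o+=list(proj(C[n],st(p,P))[0]-uv)
    o+=list(50*0*(st(p,[0,.28,.135])[0]-[.657,.3532,.14]))
    return o
s=least_squares(f,[.66,.1,0,.05],loss="soft_l1"); print(s.x,s.cost); print(np.round(np.array(s.fun).reshape(-1,2),1).tolist())
p=s.x; print("sphere pred",st(p,[0,.28,.135]),"hub",st(p,[-.14,.085,.085]))
for n in I:
    im=cv2.resize(I[n],None,fx=2.5,fy=2.5,interpolation=cv2.INTER_CUBIC)
    def L(pts,col):
        q=proj(C[n],st(p,pts)); cv2.polylines(im,[np.round((q+.5)*2.5).astype(int)],False,col,1)
    for x in(-.034,.034): L([[x,-.22,.006],[x,.06,.006]],(0,255,0))
    for x in(-.045,.045): L([[x,-.22,.028],[x,.06,.028]],(255,255,0))
    L([[-.034,.06,.006],[.034,.06,.006]],(0,255,255)); L([[-.034,-.22,.006],[.034,-.22,.006]],(0,255,0))
    L([[-.034,.19,.038],[.034,.19,.038]],(255,0,255))
    t=np.linspace(0,6.3,40); L(np.c_[-.14+.02*np.cos(t),.085+.02*np.sin(t),.11+0*t],(0,0,255))
    im=im[510:870,660:1260] if n=="scene" else im[430:750,450:950]
    cv2.imwrite(f"pics/o_{n}.png",im)
a=cv2.imread("pics/o_scene.png");b=cv2.imread("pics/o_side.png");b=cv2.resize(b,(375,240));o=np.zeros((600,600,3),np.uint8);o[:360]=a;o[360:,:375]=b;cv2.imwrite("pics/o.png",o)
E
```

```text
(-1, 0) [0.4383 0.1774 0.0877]
(0, -1) [0.5189 0.0886 0.0854]
(0, 1) [0.53   0.2594 0.0874]
(1, 0) [0.6097 0.1675 0.0875]
[0.66532725 0.09123803 0.01634928 0.0783614 ] 7.321627609850232Traceback (most recent call last):
  File "<stdin>", line 22, in <module>
ValueError: cannot reshape array of size 27 into shape (2)
```

```bash
cat >st.py <<'E'
from plant import r
from h import *
I={n:cv2.imread(f"pics/{n}0.png") for n in("scene","side")}; C={n:r.get_calibration(n) for n in I}
obs={"scene":[([399.5,217.2],-1,0),([365.5,244],0,-1),([436.3,248.5],0,1),([401.3,276.5],1,0)],
     "side":[([204.3,227.1],-1,0),([254.4,228.4],0,-1),([213.1,195.8],0,1),([260.6,197.2],1,0)]}
c1=lambda u,v:[u/2.05+90,v/2.05+205]; c2=lambda u,v:[u/2.5+190,v/2.5+170]
trk=[("scene",c1(382,192),(-.034,-.22,.006)),("scene",c1(380,258),(.045,-.22,0.002)),("side",c2(405,261),(-.045,-.22,0)),("side",c2(461,211),(.045,-.22,.02))]
def st(p,P): return R.from_euler("z",p[2]).apply(np.atleast_2d(P))+[p[0],p[1],0]
def f(p):
    o=[]
    for n in obs:
        for uv,a,b in obs[n]:
            P=[-.14,.085,.085]+R.from_euler("z",-p[3]).apply(np.array([a,b,0])*.085)
            o+=list(proj(C[n],st(p,P))[0]-uv)
    for n,uv,P in trk: o+=list(proj(C[n],st(p,P))[0]-uv)
    return o
s=least_squares(f,[.66,.1,0,.05],loss="soft_l1"); print(s.x,s.cost); print(np.round(np.array(s.fun).reshape(-1,2),1).tolist())
p=s.x; print("sphere pred",st(p,[0,.28,.135]),"hub",st(p,[-.14,.085,.085]))
for n in I:
    im=cv2.resize(I[n],None,fx=2.5,fy=2.5,interpolation=cv2.INTER_CUBIC)
    def L(pts,col):
        q=proj(C[n],st(p,pts)); cv2.polylines(im,[np.round((q+.5)*2.5).astype(int)],False,col,1)
    for x in(-.034,.034): L([[x,-.22,.006],[x,.06,.006]],(0,255,0))
    for x in(-.045,.045): L([[x,-.22,.028],[x,.06,.028]],(255,255,0))
    L([[-.034,.06,.006],[.034,.06,.006]],(0,255,255)); L([[-.034,-.22,.006],[.034,-.22,.006]],(0,255,0))
    L([[-.034,.19,.038],[.034,.19,.038]],(255,0,255))
    t=np.linspace(0,6.3,40); L(np.c_[-.14+.02*np.cos(t),.085+.02*np.sin(t),.11+0*t],(0,0,255))
    im=im[510:870,660:1260] if n=="scene" else im[430:750,450:950]
    cv2.imwrite(f"pics/o_{n}.png",im)
a=cv2.imread("pics/o_scene.png");b=cv2.imread("pics/o_side.png");b=cv2.resize(b,(375,240));o=np.zeros((600,600,3),np.uint8);o[:360]=a;o[360:,:375]=b;cv2.imwrite("pics/o.png",o)
E
python3 st.py
```

```text
[0.66532725 0.09123803 0.01634928 0.0783614 ] 7.321627609850232
[[1.0, 0.6], [0.8, -0.4], [0.1, -0.2], [0.6, -0.0], [0.4, 0.6], [0.4, 0.4], [0.7, 1.4], [-0.2, 0.9], [0.4, 0.5], [-0.1, -0.9], [-0.2, 1.5], [0.9, -3.8]]
sphere pred [[0.66074965 0.37120061 0.135     ]] hub [[0.52395633 0.17393788 0.085     ]]
```

View pics/o.png

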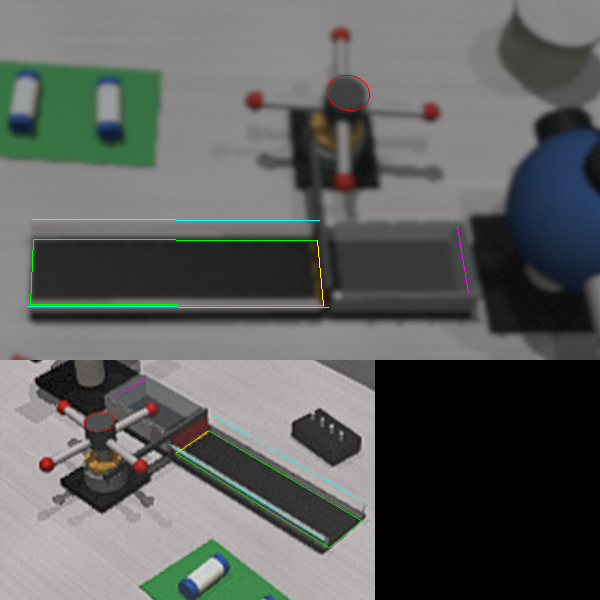

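{"name": "play_rows", "arguments": {"translation": [[0,0,0],[0,0,0],[-0.0292,-0.0347,0],[-0.0292,-0.0347,0],[-0.0292,-0.0347,0],[-0.0292,-0.0347,0],[-0.0292,-0.0347,0],[-0.0292,-0.0347,0],[-0.0292,-0.0347,0],[-0.0292,-0.0347,0],[-0.0292,-0.0347,0],[-0.0292,-0.0347,0],[-0.0292,-0.0347,0],[-0.0292,-0.0347,0],[-0.0292,-0.0347,0],[-0.0292,-0.0347,0],[0,0,0]], "delta_rot": [[0,0,-6.3],[0,0,-6.3],[0,0,0],[0,0,0],[0,0,0],[0,0,0],[0,0,0],[0,0,0],[0,0,0],[0,0,0],[0,0,0],[0,0,0],[0,0,0],[0,0,0],[0,0,0],[0,0,0],[0,0,0]], "grip": [-1,-1,-1,-1,-1,-1,-1,-1,-1,-1,-1,-1,-1,-1,-1,-1,-1]}}

```text
clock: 3.52
tool_pos: [0.549, 0.1123, 0.3024]
eef_rot: [0.011, 1.0, -0.001, 0.001]
contact_force: [-0.0, -0.3, 1.0]
opening: 0.003
finger_force: 0.0
```

{"name": "play_rows", "arguments": {"translation": [[-0.005,0,0.04],[0,0.01,0.04],[0,0,0.04],[0,0,0.035],[0,0,0.018],[0,0,0]], "delta_rot": [[0,0,-2],[0,0,0],[0,0,0],[0,0,0],[0,0,0],[0,0,0]], "grip": [-1,-1,-1,-1,-1,-1]}}

```text
clock: 4.28
tool_pos: [0.5509, 0.1271, 0.1291]
eef_rot: [-0.011, 1.0, -0.0, -0.001]
contact_force: [-0.5, -0.4, 0.3]
opening: 0.004
finger_force: 0.0
```

```bash
cat >arc.py <<'E'
import sys,numpy as np
# world waypoints -> tool translation rows; tool y axis angle th (deg), tool down
def rows(W,th=91.3):
    y=np.array([np.cos(np.radians(th)),np.sin(np.radians(th)),0]);z=np.array([0,0,-1.]);x=np.cross(y,z)
    return [[round(float(d@a),4) for a in(x,y,z)] for d in np.diff(np.array(W),axis=0)]
if __name__=="__main__":
    hub=np.array([.524,.174]); r=.058
    W=[[.5509,.1271,.129]]+[[*(hub+r*np.array([np.cos(a),np.sin(a)])),.129] for a in np.radians(np.linspace(-71,-258,18))]
    print(rows(W))
E
python3 arc.py
```

```text
[[0.0082, -0.0078, 0.0], [0.0109, -0.0023, 0.0], [0.0111, -0.0002, 0.0], [0.011, 0.0019, 0.0], [0.0104, 0.0039, 0.0], [0.0094, 0.0059, 0.0], [0.0082, 0.0076, 0.0], [0.0066, 0.009, 0.0], [0.0047, 0.0101, 0.0], [0.0027, 0.0108, 0.0], [0.0006, 0.0111, 0.0], [-0.0015, 0.011, 0.0], [-0.0036, 0.0105, 0.0], [-0.0055, 0.0096, 0.0], [-0.0073, 0.0084, 0.0], [-0.0087, 0.0069, 0.0], [-0.0099, 0.0051, 0.0], [-0.0107, 0.0031, 0.0]]
```

{"name": "play_rows", "arguments": {"translation": [[0.0082,-0.0078,0.0],[0.0109,-0.0023,0.0],[0.0111,-0.0002,0.0],[0.011,0.0019,0.0],[0.0104,0.0039,0.0],[0.0094,0.0059,0.0],[0.0082,0.0076,0.0],[0.0066,0.009,0.0],[0.0047,0.0101,0.0]], "delta_rot": [[0,0,0],[0,0,0],[0,0,0],[0,0,0],[0,0,0],[0,0,0],[0,0,0],[0,0,0],[0,0,0]], "grip": [-1,-1,-1,-1,-1,-1,-1,-1,-1]}}

```text
clock: 5.4
tool_pos: [0.4693, 0.153, 0.1295]
eef_rot: [-0.011, 1.0, -0.001, -0.001]
contact_force: [3.3, -3.3, 1.0]
opening: 0.004
finger_force: 2.0
```

```bash
cat >balls.py <<'E'
from plant import r
from h import *
import sys
o={}
for n in("scene","side"):
    im=r.snapshot(n);cv2.imwrite(f"pics/{n}_{sys.argv[1]}.png",im);c=r.get_calibration(n)
    h=hsv(im).astype(int); H,S,V=h[...,0],h[...,1],h[...,2]
    P=[onz(c,b[0],.087)[:2] for b in blobs(((H<6)|(H>174))&(S>150)&(V>60),6)]
    print(n,[(round(float(np.linalg.norm(p-[.524,.174])),3),round(float(np.degrees(np.arctan2(p[1]-.174,p[0]-.524))),1)) for p in P if .06<np.linalg.norm(p-[.524,.174])<.12])
s=r.get_state();print(s["clock"],s["tool_pos"],s["contact_force"])
E
python3 balls.py a1
```

```text
scene [(0.087, -88.5), (0.083, 88.4), (0.086, -0.6)]
side [(0.086, -2.7), (0.092, -67.1), (0.086, 177.8), (0.085, -92.6)]
5.5 [0.46891307 0.15454383 0.12945519] [ 0.32408636 -0.26336445  0.40579443]
```

{"name": "play_rows", "arguments": {"translation": [[0.0027,0.0108,0.0],[0.0006,0.0111,0.0],[-0.0015,0.011,0.0],[-0.0036,0.0105,0.0],[-0.0055,0.0096,0.0],[-0.0073,0.0084,0.0],[-0.0087,0.0069,0.0],[-0.0099,0.0051,0.0],[-0.0107,0.0031,0.0],[-0.003,0.001,0]], "delta_rot": [[0,0,0],[0,0,0],[0,0,0],[0,0,0],[0,0,0],[0,0,0],[0,0,0],[0,0,0],[0,0,0],[0,0,0]], "grip": [-1,-1,-1,-1,-1,-1,-1,-1,-1,-1]}}

```text
clock: 6.75
tool_pos: [0.5107, 0.2303, 0.1291]
eef_rot: [-0.011, 1.0, -0.002, -0.006]
contact_force: [-16.5, -4.3, 12.2]
opening: 0.008
finger_force: 8.9
```

```bash
python3 balls.py a2
```

```text
scene [(0.087, -90.7), (0.085, 87.5), (0.086, -3.3)]
side [(0.086, -1.9), (0.085, -84.8), (0.086, 178.3)]
6.85 [0.51060614 0.23025736 0.12921965] [-14.46395683  -3.92436769   9.15593008]
```

{"name": "play_rows", "arguments": {"translation": [[0.012,0,0],[0,0,-0.05],[0,0,-0.05],[0,-0.03,-0.05],[0.002,-0.04,0],[0.002,-0.04,0],[0.002,-0.04,0],[0.002,-0.04,0],[0.002,-0.04,0],[0.002,-0.04,0],[0.002,-0.02,0],[0,0,0]], "delta_rot": [[0,0,0],[0,0,0],[0,0,0],[0,0,0],[0,0,0],[0,0,0],[0,0,0],[0,0,0],[0,0,0],[0,0,0],[0,0,0],[0,0,0]], "grip": [-1,-1,-1,-1,-1,-1,0.3,0.3,0.3,0.3,0.3,0.3]}}

```text
clock: 8.35
tool_pos: [0.4972, -0.0606, 0.2802]
eef_rot: [-0.009, 1.0, -0.0, 0.002]
contact_force: [0.0, 0.1, 0.0]
opening: 0.645
finger_force: 0.0
```

```bash
python3 - <<'E'
from plant import r
from h import *
s=r.get_state();print(s["tool_pos"],s["eef_rot"],s["opening"],s["clock"])
c=r.get_calibration("wrist");print(c)
im=r.snapshot("wrist");cv2.imwrite("pics/w1.png",im)
im2=r.snapshot("scene");cv2.imwrite("pics/s2.png",im2)
cv2.imwrite("pics/w1c.png",np.vstack([im[:,:],]))
cv2.imwrite("pics/v.png",np.hstack([cv2.resize(im,(400,300)),cv2.resize(im2[200:350,260:460],(400,300))]))
E
```

```text
[ 0.49724069 -0.06055963  0.28019781] [-8.69162382e-03  9.99960659e-01 -5.44630210e-05  1.77017927e-03] 0.6447485725015363 8.35
{'intrinsics': array([[426.73663444,   0.        , 324.09687949],
       [  0.        , 426.73663444, 238.2515463 ],
       [  0.        ,   0.        ,   1.        ]]), 'eye': array([ 0.41605261, -0.06234974,  0.36018691]), 'rotation': array([-0.11129467, -0.11363931,  0.70394673,  0.69221283])}
```

View pics/v.png

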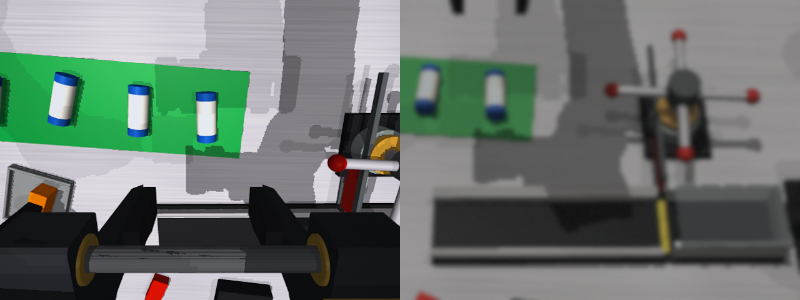

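The left half is the wrist view, with lamps at full-resolution pixels (330,187), (222,177) and (102,158). The right half shows the shutter fully open: the yellow line is clear and the plate sits on the handle's side.

```bash
cat >lamps.py <<'E'
from plant import r
from h import *
import sys
def lampfit(im,c,z=.015):
    h=hsv(im).astype(int); H,S,V=h[...,0],h[...,1],h[...,2]
    gr=((H>45)&(H<80)&(S>80)).astype(np.uint8); g=max(blobs(gr,500),key=lambda b:b[1][4])[2].astype(np.uint8)
    mh=np.zeros_like(g); cv2.fillConvexPoly(mh,cv2.convexHull(np.argwhere(g)[:,::-1].astype(np.int32)),1)
    mh=cv2.erode(mh,np.ones((3,3)))
    o=[]
    for b in blobs((mh>0)&(gr==0)&(((H>95)&(H<130)&(S>80))|((S<60)&(V>70))),100):
        x0,y0,w,hh,a=b[1]
        m=cv2.morphologyEx(b[2].astype(np.uint8),cv2.MORPH_CLOSE,np.ones((5,5)))
        g0=onz(c,b[0],z)
        best=min((fit([(c,m)],lambda v:cyl(*v,z),[g0[0],g0[1],y]) for y in(-.4,0,.4)),key=lambda s:s.cost)
        o.append((np.round(best.x,4).tolist(),round(float(best.cost),2),int(a)))
    return sorted(o,key=lambda t:-t[0][1])
if __name__=="__main__":
    if len(sys.argv)>1:
        c=r.get_calibration(sys.argv[1]);im=r.snapshot(sys.argv[1])
        for l in lampfit(im,c): print(l)
    s=r.get_state();print(s["tool_pos"],s["eef_rot"],s["clock"])
E
python3 - <<'E'
from lamps import *
print(lampfit(cv2.imread("pics/w1.png"),r.get_calibration("wrist")))
print(lampfit(cv2.imread("pics/s2.png"),r.get_calibration("scene")))
E
```

```text
[([0.4857, -0.0533, -0.0004], 0.28, 2542), ([0.4791, -0.1421, -0.104], 0.07, 2690), ([0.4665, -0.2382, -0.3997], 1.82, 3064), ([0.4556, -0.3148, -0.4027], 63.62, 101)]
[([0.4864, -0.0583, 0.0], 0.2, 229), ([0.4795, -0.1475, 0.0], 0.21, 234), ([0.4663, -0.2439, -0.4], 0.47, 224), ([0.469, -0.3415, -0.3801], 0.38, 224)]
```

```bash
sed -i 's/x_scale=\[.01,.01,.1\]/x_scale=[.01,.01,.1],diff_step=2e-3/; s/cv2.convexHull(proj(c,model(p)).astype(np.float32))/cv2.convexHull(proj(c,model(p)).astype(np.float32))/' h.py
sed -i 's/for y in(-.4,0,.4)/for y in(-.3,.01,.3)/' lamps.py
python3 - <<'E'
from lamps import *
for p,n in(("w1","wrist"),("s2","scene")):
    for l in lampfit(cv2.imread(f"pics/{p}.png"),r.get_calibration(n)): print(n,l)
E
```

```text
wrist ([0.4857, -0.0533, 0.0383], 0.01, 2542)
wrist ([0.4791, -0.1421, -0.0855], 0.01, 2690)
wrist ([0.4666, -0.2381, -0.3079], 0.02, 3064)
wrist ([0.4558, -0.3145, -0.3234], 60.87, 101)
scene ([0.4861, -0.0582, 0.0485], 0.15, 229)
scene ([0.4795, -0.1472, -0.0636], 0.13, 234)
scene ([0.4659, -0.2438, -0.2599], 0.13, 224)
scene ([0.4694, -0.3414, -0.2506], 0.1, 224)
```

{"name": "play_rows", "arguments": {"translation": [[0.0057,0.0023,0.035],[0.0057,0.0023,0.035],[0,0,0.035],[0,0,0.035],[0,0,0.035],[0,0,0.025],[0,0,0.0102],[0,0,0]], "delta_rot": [[0,0,-1.5],[0,0,0],[0,0,0],[0,0,0],[0,0,0],[0,0,0],[0,0,0],[0,0,0]], "grip": [0.3,0.3,0.3,0.3,0.3,0.3,0.3,0.3]}}

```text
clock: 9.45
tool_pos: [0.4847, -0.0537, 0.0693]
eef_rot: [-0.024, 1.0, 0.0, 0.0]
contact_force: [0.5, -0.2, 0.1]
opening: 0.648
finger_force: 0.0
```

{"name": "play_rows", "arguments": {"translation": [[0,0,0],[0,0,0],[0,0,0],[0,0,0]], "delta_rot": [[0,0,0],[0,0,0],[0,0,0],[0,0,0]], "grip": [-1,-1,-1,-1], "squeeze": 10}}

```text
clock: 9.95
tool_pos: [0.4846, -0.055, 0.0699]
eef_rot: [-0.023, 1.0, -0.0, 0.0]
contact_force: [-0.6, 0.2, 3.2]
opening: 0.291
finger_force: 10.0
```

{"name": "play_rows", "arguments": {"translation": [[0,0,-0.04],[0,0,-0.04],[0,0,-0.02],[-0.0363,0.0237,0],[-0.0363,0.0237,0],[-0.0363,0.0237,0],[-0.0363,0.0237,0],[-0.0365,0.0236,0],[0,0,0]], "delta_rot": [[0,0,0],[0,0,0],[0,0,1.8],[0,0,0],[0,0,0],[0,0,0],[0,0,0],[0,0,0],[0,0,0]], "grip": [-1,-1,-1,-1,-1,-1,-1,-1,-1]}}

```text
clock: 11.08
tool_pos: [0.6658, 0.0696, 0.1693]
eef_rot: [-0.009, 1.0, 0.002, 0.001]
contact_force: [-0.6, -0.0, -1.3]
opening: 0.288
finger_force: 10.0
```

```bash
python3 - <<'E'
from plant import r
from h import *
c=r.get_calibration("wrist");im=r.snapshot("wrist");cv2.imwrite("pics/w2.png",im)
p=[.6653,.0912,.0163]
for x,col in((-.034,(0,255,0)),(.034,(0,255,0)),(-.045,(255,255,0)),(.045,(255,255,0))):
    z=.006 if abs(x)<.04 else .028
    q=proj(c,R.from_euler("z",p[2]).apply([[x,-.2,z],[x,.05,z]])+[p[0],p[1],0]); cv2.polylines(im,[np.round(q).astype(int)],False,col,1)
cv2.imwrite("pics/w2o.png",im)
s=r.get_state();print(s["tool_pos"],s["eef_rot"],s["opening"],c["eye"])
E
```

```text
[0.66406737 0.0673682  0.16894069] [-8.54873282e-03  9.99963375e-01  2.66018014e-04 -3.12316110e-04] 0.29208762483160144 [0.58475576 0.06748709 0.24940711]
```

View pics/w2o.png

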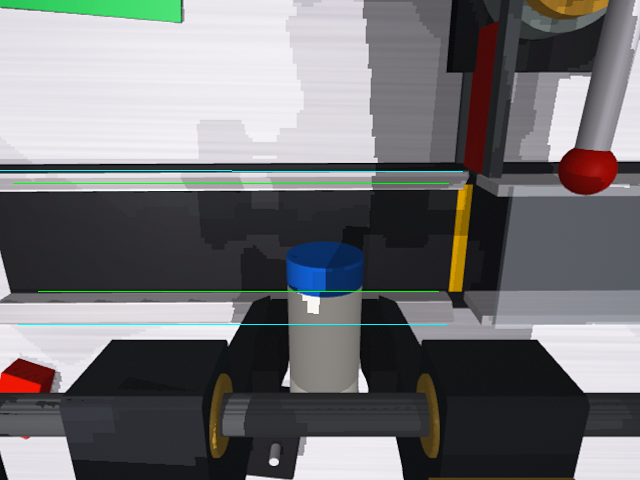

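The wrist view shows the track matching the projected model to about 1–2 mm, with the yellow line at (460,240) and the lamp held over the channel at (325,270). I'll lower it and release.

{"name": "play_rows", "arguments": {"translation": [[0,0,0.035],[0,0,0.035],[0,0,0.016],[0,0,0.008],[0,0,0]], "delta_rot": [[0,0,0],[0,0,0],[0,0,0],[0,0,0],[0,0,0]], "grip": [-1,-1,-1,-1,-1]}}

```text
clock: 11.75
tool_pos: [0.6643, 0.0654, 0.0764]
eef_rot: [-0.007, 1.0, -0.0, 0.0]
contact_force: [-0.2, -1.1, -0.3]
opening: 0.293
finger_force: 10.0
```

{"name": "play_rows", "arguments": {"translation": [[0,0,0],[0,0,0],[0,0,-0.03],[0,0,-0.04],[0,0,-0.04],[0.0313,-0.0345,0],[0.0313,-0.0345,0],[0.0313,-0.0345,0],[0.0313,-0.0345,0],[0.0313,-0.0345,0],[0.0313,-0.0345,0],[0,0,0],[0,0,0]], "delta_rot": [[0,0,0],[0,0,0],[0,0,0],[0,0,0],[0,0,0],[0,0,0],[0,0,0],[0,0,0],[0,0,0],[0,0,0],[0,0,0],[0,0,5.2],[0,0,0]], "grip": [-0.14,-0.14,-0.14,-0.14,-0.14,-0.14,0.3,0.3,0.3,0.3,0.3,0.3,0.3]}}

```text
clock: 13.38
tool_pos: [0.4797, -0.1438, 0.1858]
eef_rot: [0.037, 0.999, -0.0, 0.0]
contact_force: [-0.8, 0.4, -0.1]
opening: 0.649
finger_force: 0.0
```

```bash
python3 lamps.py wrist; python3 lamps.py scene; python3 - <<'E'
from plant import r
from h import *
for n in("scene","wrist"): print([(np.round(d["point"],3).tolist(),round(d["confidence"],2)) for d in r.look_for(n,"lamp1")])
cv2.imwrite("pics/s3.png",r.snapshot("scene"))
E
```

```text
([0.479, -0.1455, -0.0855], 0.01, 4515)
([0.466, -0.2415, -0.3138], 0.01, 4880)
([0.4698, -0.3335, -0.2952], 1.14, 3972)
[ 0.48006695 -0.14325151  0.1857434 ] [3.64331524e-02 9.99335974e-01 1.16463436e-04 4.72142397e-04] 13.425
([0.4792, -0.1473, -0.0825], 0.05, 226)
([0.4659, -0.244, -0.2713], 0.11, 223)
([0.4694, -0.3414, -0.2415], 0.1, 223)
[ 0.48021666 -0.1429515   0.18565982] [3.61601186e-02 9.99345886e-01 2.10456171e-04 4.50022115e-04] 13.475
[([0.676, 0.069, 0.032], 0.74), ([0.474, -0.334, 0.025], 0.71), ([0.486, -0.141, 0.025], 0.69), ([0.472, -0.244, 0.022], 0.66)]
[([0.469, -0.326, 0.023], 0.81), ([0.462, -0.24, 0.028], 0.62)]
```

{"name": "play_rows", "arguments": {"translation": [[0.001,-0.003,0.04],[0,0,0.04],[0,0,0.027],[0,0,0.0087],[0,0,0],[0,0,0],[0,0,0],[0,0,0],[0,0,-0.03],[0,0,-0.04],[0,0,-0.03],[0,0,0]], "delta_rot": [[0,0,0.7],[0,0,0],[0,0,0],[0,0,0],[0,0,0],[0,0,0],[0,0,0],[0,0,0],[0,0,0],[0,0,0],[0,0,0],[0,0,0]], "grip": [0.3,0.3,0.3,0.3,0.3,-1,-1,-1,-1,-1,-1,-1]}}

```text
clock: 15.12
tool_pos: [0.4794, -0.1469, 0.1718]
eef_rot: [0.044, 0.999, -0.0, 0.002]
contact_force: [0.3, -0.3, -1.0]
opening: 0.291
finger_force: 10.0
```

{"name": "play_rows", "arguments": {"translation": [[0,0,0],[-0.0316,0.0264,0],[-0.0316,0.0264,0],[-0.0316,0.0264,0],[-0.0316,0.0264,0],[-0.0316,0.0264,0],[-0.0316,0.0264,0],[0,0,0],[0,0,0]], "delta_rot": [[0,0,-5.9],[0,0,0],[0,0,0],[0,0,0],[0,0,0],[0,0,0],[0,0,0],[0,0,0],[0,0,0]], "grip": [-1,-1,-1,-1,-1,-1,-1,-1,-1]}}

```text
clock: 16.25
tool_pos: [0.6643, 0.0141, 0.1683]
eef_rot: [-0.008, 1.0, -0.001, -0.002]
contact_force: [-1.0, -1.2, -0.6]
opening: 0.287
finger_force: 10.0
```

{"name": "play_rows", "arguments": {"translation": [[-0.002,0,0.035],[0,0,0.035],[0,0,0.015],[0,0,0.0075],[0,0,0],[0,0,0],[0,0,0],[0,0,-0.03],[0,0,-0.04],[0,0,-0.04],[0.0291,-0.0363,0],[0.0291,-0.0363,0],[0.0291,-0.0363,0],[0.0291,-0.0363,0],[0.0291,-0.0363,0],[0.0291,-0.0363,0],[0.0291,-0.0363,0],[0,0,0],[0,0,0],[0,0,0]], "delta_rot": [[0,0,0],[0,0,0],[0,0,0],[0,0,0],[0,0,0],[0,0,0],[0,0,0],[0,0,0],[0,0,0],[0,0,0],[0,0,0],[0,0,0],[0,0,0],[0,0,0],[0,0,0],[0,0,0],[0,0,0],[0,0,9],[0,0,9],[0,0,0]], "grip": [-1,-1,-1,-1,-1,-0.18,-0.18,-0.18,-0.18,-0.18,-0.18,0.3,0.3,0.3,0.3,0.3,0.3,0.3,0.3,0.3]}}

```text
clock: 18.75
tool_pos: [0.468, -0.2424, 0.1876]
eef_rot: [0.148, 0.989, -0.0, 0.0]
contact_force: [-0.0, 0.2, -0.4]
opening: 0.651
finger_force: 0.0
```

```bash
python3 lamps.py wrist; python3 lamps.py scene; python3 - <<'E'
from plant import r
from h import *
print([(np.round(d["point"],3).tolist(),round(d["confidence"],2)) for d in r.look_for("scene","lamp1")])
E
```

```text
([0.466, -0.242, -0.3123], 0.0, 4473)
([0.4674, -0.3383, -0.3209], 0.71, 4177)
[ 0.46801184 -0.24226469  0.18752365] [ 1.47024207e-01  9.89132862e-01 -1.39737410e-04  2.11355635e-04] 18.8
([0.4665, -0.2442, -0.2884], 0.05, 223)
([0.4698, -0.3413, -0.2555], 0.13, 221)
[ 0.4680009  -0.24219463  0.18743989] [ 1.47031090e-01  9.89131860e-01 -2.11825450e-05  1.45332341e-04] 18.85
[([0.673, 0.067, 0.032], 0.86), ([0.472, -0.242, 0.02], 0.66), ([0.473, -0.333, 0.024], 0.6), ([0.672, 0.017, 0.03], 0.53), ([0.803, 0.008, 0.028], 0.48)]
```

{"name": "play_rows", "arguments": {"translation": [[0.0014,-0.0015,0.04],[0,0,0.04],[0,0,0.028],[0,0,0.0095],[0,0,0],[0,0,0],[0,0,0],[0,0,0],[0,0,-0.03],[0,0,-0.04],[0,0,-0.03],[0,0,0],[0,0,0],[0,0,0]], "delta_rot": [[0,0,0],[0,0,0],[0,0,0],[0,0,0],[0,0,0],[0,0,0],[0,0,0],[0,0,0],[0,0,0],[0,0,0],[0,0,0],[0,0,-8.9],[0,0,-8.9],[0,0,0]], "grip": [0.3,0.3,0.3,0.3,0.3,-1,-1,-1,-1,-1,-1,-1,-1,-1]}}

```text
clock: 20.65
tool_pos: [0.4658, -0.2435, 0.17]
eef_rot: [-0.005, 1.0, 0.0, 0.0]
contact_force: [1.4, -0.9, -1.1]
opening: 0.287
finger_force: 10.0
```

{"name": "play_rows", "arguments": {"translation": [[-0.0291,0.0291,0],[-0.0291,0.0291,0],[-0.0291,0.0291,0],[-0.0291,0.0291,0],[-0.0291,0.0291,0],[-0.0291,0.0291,0],[-0.0292,0.029,0],[0,0,0],[0,0,0]], "delta_rot": [[0,0,0],[0,0,0],[0,0,0],[0,0,0],[0,0,0],[0,0,0],[0,0,0],[0,0,0],[0,0,0]], "grip": [-1,-1,-1,-1,-1,-1,-1,-1,-1]}}

```text
clock: 21.78
tool_pos: [0.6665, -0.038, 0.1693]
eef_rot: [-0.005, 1.0, -0.001, -0.001]
contact_force: [-0.9, -1.9, -0.8]
opening: 0.294
finger_force: 10.0
```

{"name": "play_rows", "arguments": {"translation": [[-0.001,0,0.035],[0,0,0.035],[0,0,0.016],[0,0,0.0075],[0,0,0],[0,0,0],[0,0,0],[0,0,-0.03],[0,0,-0.04],[0,0,-0.04],[0.0252,-0.0376,0],[0.0252,-0.0376,0],[0.0252,-0.0376,0],[0.0252,-0.0376,0],[0.0252,-0.0376,0],[0.0252,-0.0376,0],[0.0252,-0.0376,0],[0.0252,-0.0376,0],[0,0,0],[0,0,0]], "delta_rot": [[0,0,0],[0,0,0],[0,0,0],[0,0,0],[0,0,0],[0,0,0],[0,0,0],[0,0,0],[0,0,0],[0,0,0],[0,0,0],[0,0,0],[0,0,0],[0,0,0],[0,0,0],[0,0,0],[0,0,0],[0,0,0],[0,0,8],[0,0,8]], "grip": [-1,-1,-1,-1,-1,-0.18,-0.18,-0.18,-0.18,-0.18,-0.18,0.3,0.3,0.3,0.3,0.3,0.3,0.3,0.3,0.3]}}

```text
clock: 24.28
tool_pos: [0.4698, -0.3414, 0.1865]
eef_rot: [0.136, 0.991, 0.0, 0.0]
contact_force: [0.5, 0.2, 0.2]
opening: 0.648
finger_force: 0.0
```

```bash
python3 lamps.py wrist; python3 lamps.py scene; python3 - <<'E'
from plant import r
from h import *
print([(np.round(d["point"],3).tolist(),round(d["confidence"],2)) for d in r.look_for("scene","lamp1")])
E
```

```text
([0.4691, -0.3388, -0.2794], 0.0, 4495)
[ 0.47032308 -0.34080617  0.1865871 ] [1.37748852e-01 9.90467156e-01 1.59946557e-05 2.58560148e-04] 24.325
([0.4698, -0.3415, -0.2437], 0.03, 222)
[ 0.47047784 -0.34059952  0.18656166] [ 1.33361789e-01  9.91067394e-01 -1.84654638e-04  1.38204850e-04] 24.375
[([0.674, 0.02, 0.031], 0.73), ([0.672, 0.064, 0.031], 0.68), ([0.671, -0.043, 0.028], 0.61), ([0.472, -0.334, 0.026], 0.55)]
```

{"name": "play_rows", "arguments": {"translation": [[0.001,0.0005,0.04],[0,0,0.04],[0,0,0.028],[0,0,0.0085],[0,0,0],[0,0,0],[0,0,0],[0,0,0],[0,0,-0.03],[0,0,-0.04],[0,0,-0.03],[0,0,0],[0,0,0],[0,0,0],[0,0,0]], "delta_rot": [[0,0,0],[0,0,0],[0,0,0],[0,0,0],[0,0,0],[0,0,0],[0,0,0],[0,0,0],[0,0,0],[0,0,0],[0,0,0],[0,0,-8],[0,0,-8],[0,0,0],[0,0,0]], "grip": [0.3,0.3,0.3,0.3,0.3,-1,-1,-1,-1,-1,-1,-1,-1,-1,-1]}}

```text
clock: 26.3
tool_pos: [0.4695, -0.3398, 0.1698]
eef_rot: [-0.005, 1.0, 0.0, -0.0]
contact_force: [-0.7, -0.2, -0.2]
opening: 0.291
finger_force: 10.0
```

{"name": "play_rows", "arguments": {"translation": [[-0.0288,0.0354,0],[-0.0288,0.0354,0],[-0.0288,0.0354,0],[-0.0288,0.0354,0],[-0.0288,0.0354,0],[-0.0288,0.0354,0],[-0.0288,0.0354,0],[0,0,0],[0,0,0]], "delta_rot": [[0,0,0],[0,0,0],[0,0,0],[0,0,0],[0,0,0],[0,0,0],[0,0,0],[0,0,0],[0,0,0]], "grip": [-1,-1,-1,-1,-1,-1,-1,-1,-1]}}

```text
clock: 27.42
tool_pos: [0.6675, -0.0901, 0.1694]
eef_rot: [-0.006, 1.0, -0.001, -0.001]
contact_force: [-0.1, -0.2, -0.3]
opening: 0.293
finger_force: 10.0
```

{"name": "play_rows", "arguments": {"translation": [[-0.001,0,0.035],[0,0,0.035],[0,0,0.016],[0,0,0.0075],[0,0,0],[0,0,0],[0,0,0],[0,0,-0.03],[0,0,-0.05],[0,0,-0.05],[0,0,-0.05],[0,0,-0.05],[0.01,-0.04,0],[0.02,-0.04,0],[0.02,-0.04,0],[0.02,-0.02,0],[0,0,0],[0,0,0]], "delta_rot": [[0,0,0],[0,0,0],[0,0,0],[0,0,0],[0,0,0],[0,0,0],[0,0,0],[0,0,0],[0,0,0],[0,0,0],[0,0,0],[0,0,0],[0,0,0],[0,0,0],[0,0,0],[0,0,0],[0,0,0],[0,0,0]], "grip": [-1,-1,-1,-1,-1,-0.18,-0.18,-0.18,-0.18,-0.18,-0.18,0.3,0.3,0.3,0.3,0.3,0.3,0.3]}}

```text
clock: 29.68
tool_pos: [0.6017, -0.2289, 0.3066]
eef_rot: [-0.007, 1.0, 0.001, 0.001]
contact_force: [0.3, 0.3, 0.1]
opening: 0.654
finger_force: 0.0
```

```bash
python3 - <<'E'
from plant import r
from h import *
s=r.get_state();print(s["tool_pos"],s["eef_rot"],s["clock"])
c=r.get_calibration("wrist");w=r.snapshot("wrist");cv2.imwrite("pics/w4.png",w)
im=r.snapshot("scene");cv2.imwrite("pics/s4.png",im); sd=r.snapshot("side");cv2.imwrite("pics/d4.png",sd)
np.savez("w4.npz",**{k:np.array(v) for k,v in c.items()})
print([(np.round(d["point"],3).tolist(),round(d["confidence"],2)) for d in r.look_for("scene","lamp1")])
print([(np.round(d["point"],3).tolist(),round(d["confidence"],2)) for d in r.look_for("wrist","pusher")])
cv2.imwrite("pics/v4.png",np.hstack([cv2.resize(w,(480,360)),cv2.resize(im[200:350,260:390],(312,360))]))
E
```

```text
[ 0.60166752 -0.22886435  0.30655778] [-6.90767117e-03  9.99975726e-01  6.97113805e-04  5.88218410e-04] 29.675
[([0.674, 0.067, 0.032], 0.76), ([0.671, -0.089, 0.033], 0.76), ([0.672, 0.01, 0.033], 0.64), ([0.674, -0.044, 0.027], 0.57)]
[([0.609, -0.291, 0.082], 0.93)]
```

View pics/v4.png

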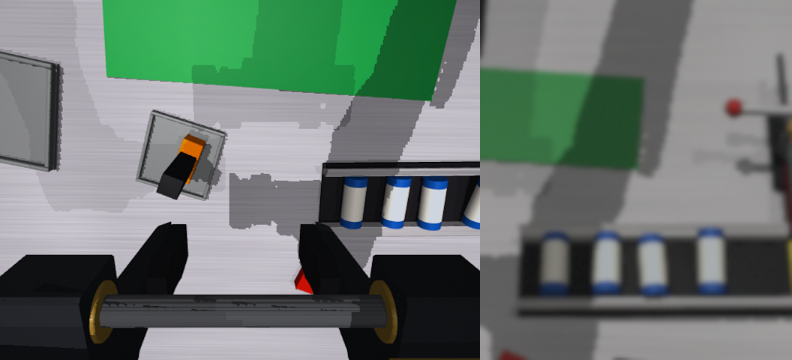

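All four lamps lie crosswise in the track, at right-hand picture x = 555, 607, 652 and 711. The pusher stands in its tray at v4 (180,165). Next I'll fit the pusher and tray poses.

```bash
cat >push.py <<'E'
from plant import r
from h import *
from scipy.optimize import minimize
def box(p,sx,sy,z0,z1):
    P=np.array([[a*sx/2,b*sy/2,z] for a in(-1,1) for b in(-1,1) for z in(z0,z1)]); return R.from_euler("z",p[2]).apply(P)+[p[0],p[1],0]
def render(c,boxes,K=4):
    m=np.zeros((480*K//K,640),np.uint8); m=np.zeros((480*2,640*2),np.uint8)
    for b in boxes: cv2.fillConvexPoly(m,cv2.convexHull(np.round((proj(c,b)+.5)*2).astype(np.int32)),1)
    return m
def pfit(views,x0,z=.004):
    M=[(c,cv2.resize(m.astype(np.uint8),(1280,960),interpolation=0)) for c,m in views]
    def J(p):
        e=0
        for c,m in M:
            k=render(c,[box(p,.05,.024,z,z+.03),box(p,.02,.02,z+.03,z+.115)]); e+=1-(k&m).sum()/max(1,(k|m).sum())
        return e
    best=None
    for y in x0[2]:
        s=minimize(J,[x0[0],x0[1],y],method="Nelder-Mead",options=dict(initial_simplex=[[x0[0]+a,x0[1]+b,y+d] for a,b,d in((0,0,0),(.01,0,0),(0,.01,0),(0,0,.3))],xatol=1e-4,fatol=1e-4))
        if best is None or s.fun<best.fun: best=s
    return best
E
python3 - <<'E'
from push import *
c=dict(np.load("w4.npz"))
mk={n:r.silhouettes(n,"pusher") for n in("wrist","scene","side")}
C={"wrist":c,"scene":r.get_calibration("scene"),"side":r.get_calibration("side")}
V={}
for n in mk:
    print(n,[(round(d["confidence"],2),int(d["pixels"].sum())) for d in mk[n]])
    if mk[n]: V[n]=(C[n],mk[n][0]["pixels"])
for k in list(V): 
    s=pfit([V[k]],(.61,-.295,(-1.2,-.6,0,.6,1.2))); print(k,np.round(s.x,4),round(s.fun,3))
s=pfit(list(V.values()),(.61,-.295,(-1.2,-.6,0,.6,1.2))); print("all",np.round(s.x,4),round(s.fun,3))
for n in("wrist","side","scene"):
    t=r.silhouettes(n,"tray")
    for d in t[:4]:
        m=d["pixels"]; ct=np.argwhere(m).mean(0)[::-1]; g=onz(C[n],ct,.006)
        if np.hypot(g[0]-.615,g[1]+.31)>.05: continue
        h=cv2.convexHull(np.argwhere(m)[:,::-1].astype(np.float32)); 
        Q=np.array([onz(C[n],q[0],.006)[:2] for q in h],np.float32); rr=cv2.minAreaRect(Q); print(n,"tray",round(d["confidence"],2),rr)
E
```

```text
wrist [(0.65, 2746)]
scene [(0.76, 472), (0.3, 823)]
side [(0.61, 738), (0.49, 8002)]
wrist [ 0.6172 -0.2939 -0.4031] 0.045
scene [ 0.6173 -0.2986  2.8148] 0.089
side [ 0.6145 -0.2937  2.7522] 0.067
all [ 0.6172 -0.2941 -0.3935] 0.361
wrist tray 0.62 ((0.618868887424469, -0.30633121728897095), (0.09138257056474686, 0.0935337245464325), 72.9892578125)
side tray 0.73 ((0.6189155578613281, -0.3070625364780426), (0.0948668047785759, 0.10038331151008606), 71.06190490722656)
scene tray 0.71 ((0.6180267930030823, -0.30899447202682495), (0.09588369727134705, 0.09647823125123978), 71.97480010986328)
```

{"name": "play_rows", "arguments": {"translation": [[-0.0072,-0.0336,0],[-0.0072,-0.0336,0],[0,0,0],[0,0,0.03],[0,0,0.03],[0,0,0.03],[0,0,0]], "delta_rot": [[0,0,7.3],[0,0,7.3],[0,0,7.2],[0,0,0],[0,0,0],[0,0,0],[0,0,0]], "grip": [0.3,0.3,0.3,0.3,0.3,0.3,0.3]}}

```text
clock: 31.1
tool_pos: [0.6103, -0.2976, 0.2139]
eef_rot: [0.183, 0.983, 0.001, -0.003]
contact_force: [-0.4, 0.1, -0.0]
opening: 0.653
finger_force: 0.0
```

```bash
python3 - <<'E'
from push import *
s=r.get_state();print(s["tool_pos"],s["eef_rot"],s["clock"])
c=r.get_calibration("wrist");w=r.snapshot("wrist");cv2.imwrite("pics/w5.png",w)
for d in r.silhouettes("wrist","pusher")[:1]:
    s=pfit([(c,d["pixels"])],(.617,-.296,(-.6,-.3,0))); print(d["confidence"],np.round(s.x,4),round(s.fun,3))
E
```

```text
[ 0.61032113 -0.29757625  0.21393823] [ 1.82951177e-01  9.83118303e-01  5.39933700e-04 -2.64162908e-03] 31.1
0.6 [ 0.6165 -0.2939 -0.3816] 0.053
```

View pics/w5.png

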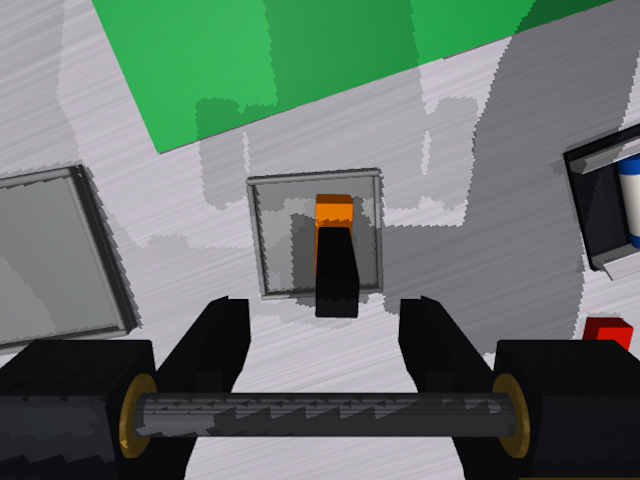

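The wrist view shows the stem at (337,270) between the open fingers and lined up with them. The tray is around it, at (315,235).

{"name": "play_rows", "arguments": {"translation": [[-0.0054,0.004,0],[0,0,0.03],[0,0,0.03],[0,0,0.024],[0,0,0],[0,0,0],[0,0,0],[0,0,0],[0,0,0]], "delta_rot": [[0,0,0],[0,0,0],[0,0,0],[0,0,0],[0,0,0],[0,0,0],[0,0,0],[0,0,0],[0,0,0]], "grip": [0.3,0.3,0.3,0.3,0.3,-1,-1,-1,-1], "squeeze": 25}}

```text
clock: 32.33
tool_pos: [0.6185, -0.2963, 0.1328]
eef_rot: [0.183, 0.983, -0.0, 0.0]
contact_force: [0.7, -2.2, -1.1]
opening: 0.227
finger_force: 25.1
```

{"name": "play_rows", "arguments": {"translation": [[0,0,-0.02],[0,0,-0.03],[0,0,-0.02],[0,0,0],[0,0,0],[0,0,0],[-0.0105,0.0323,0],[-0.0105,0.0323,0],[-0.0105,0.0323,0],[-0.0105,0.0323,0],[-0.0105,0.0323,0],[0,0,0],[0,0,0]], "delta_rot": [[0,0,0],[0,0,0],[0,0,0],[0,0,-7.3],[0,0,-7.3],[0,0,-7.4],[0,0,0],[0,0,0],[0,0,0],[0,0,0],[0,0,0],[0,0,0],[0,0,0]], "grip": [-1,-1,-1,-1,-1,-1,-1,-1,-1,-1,-1,-1,-1]}}

```text
clock: 33.95
tool_pos: [0.668, -0.1351, 0.2027]
eef_rot: [-0.008, 1.0, -0.001, -0.0]
contact_force: [-0.3, -0.7, -0.5]
opening: 0.22
finger_force: 25.0
```

```bash
python3 - <<'E'
from push import *
s=r.get_state();print(s["tool_pos"],s["eef_rot"],s["opening"],s["clock"])
im=r.snapshot("scene");sd=r.snapshot("side")
for n in("scene","side"):
  for t in("lamp1","pusher"): print(n,t,[(np.round(d["point"],3).tolist(),round(d["confidence"],2)) for d in r.look_for(n,t)])
a=cv2.resize(im[200:350,180:440],(700,404),interpolation=cv2.INTER_CUBIC);cv2.imwrite("pics/v6.png",a)
cv2.imwrite("pics/d6.png",sd)
E
```

```text
[ 0.66796362 -0.13510487  0.20267998] [-7.62517203e-03  9.99970656e-01 -7.29660495e-04 -1.09807345e-04] 0.21953989979931882 33.95
scene lamp1 [([0.672, 0.063, 0.033], 0.66), ([0.672, 0.01, 0.034], 0.65), ([0.672, -0.038, 0.026], 0.59), ([0.672, -0.088, 0.033], 0.54), ([0.671, 0.239, 0.047], 0.4)]
scene pusher [([0.424, 0.402, 0.084], 0.58), ([0.675, -0.137, 0.104], 0.55)]
side lamp1 [([0.663, -0.046, 0.028], 0.79), ([0.662, 0.001, 0.027], 0.79), ([0.657, 0.062, 0.033], 0.72), ([0.66, -0.094, 0.031], 0.7)]
side pusher [([0.653, -0.14, 0.107], 0.6)]
```

View pics/v6.png

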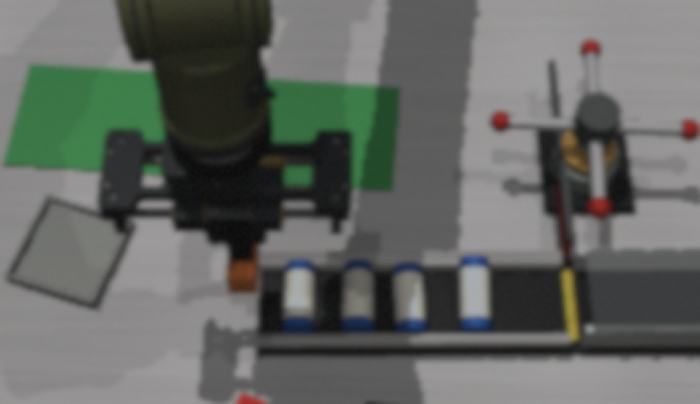

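The scene view shows the pusher behind the open end at (240,275). The lamps are at x = 298, 358, 408 and 474, and the shutter is clear. I'll lower the pusher and roll the lamps.

{"name": "play_rows", "arguments": {"translation": [[0,0,0.03],[0,0,0.02],[0,0,0.016],[0,0,0],[0,0.006,0],[0,0.006,0],[0,0.006,0],[0,0.006,0],[0,0.006,0],[0,0.006,0],[0,0.006,0],[0,0.006,0]], "delta_rot": [[0,0,0],[0,0,0],[0,0,0],[0,0,0],[0,0,0],[0,0,0],[0,0,0],[0,0,0],[0,0,0],[0,0,0],[0,0,0],[0,0,0]], "grip": [-1,-1,-1,-1,-1,-1,-1,-1,-1,-1,-1,-1]}}

```text
clock: 35.75
tool_pos: [0.6674, -0.0856, 0.1363]
eef_rot: [-0.008, 1.0, -0.0, -0.0]
contact_force: [-0.5, -0.3, -0.2]
opening: 0.227
finger_force: 25.0
```

{"name": "play_rows", "arguments": {"translation": [[0,0.006,0],[0,0.006,0],[0,0.006,0],[0,0.006,0],[0,0.006,0],[0,0.006,0],[0,0.006,0],[0,0.006,0],[0,0.006,0],[0,0.006,0],[0,0.006,0],[0,0.006,0]], "delta_rot": [[0,0,0],[0,0,0],[0,0,0],[0,0,0],[0,0,0],[0,0,0],[0,0,0],[0,0,0],[0,0,0],[0,0,0],[0,0,0],[0,0,0]], "grip": [-1,-1,-1,-1,-1,-1,-1,-1,-1,-1,-1,-1]}}

```text
clock: 37.25
tool_pos: [0.6663, -0.0136, 0.1363]
eef_rot: [-0.008, 1.0, 0.0, -0.0]
contact_force: [-0.0, -0.3, -0.9]
opening: 0.225
finger_force: 25.0
```

{"name": "play_rows", "arguments": {"translation": [[0,0.006,0],[0,0.006,0],[0,0.006,0],[0,0.006,0],[0,0.006,0],[0,0.006,0],[0,0.006,0],[0,0.006,0]], "delta_rot": [[0,0,0],[0,0,0],[0,0,0],[0,0,0],[0,0,0],[0,0,0],[0,0,0],[0,0,0]], "grip": [-1,-1,-1,-1,-1,-1,-1,-1]}}

```text
clock: 38.25
tool_pos: [0.6655, 0.0344, 0.1363]
eef_rot: [-0.008, 1.0, 0.0, -0.0]
contact_force: [0.4, -0.4, -0.8]
opening: 0.225
finger_force: 25.0
```

```bash
python3 - <<'E'
from push import *
c=r.get_calibration("wrist");w=r.snapshot("wrist");im=r.snapshot("scene")
for n in("scene","wrist"): print(n,[(np.round(d["point"],3).tolist(),round(d["confidence"],2)) for d in r.look_for(n,"lamp1")])
for y in(.06,.072):
    q=proj(c,R.from_euler("z",.0163).apply([[-.034,y,.006 if y<.07 else .04],[.034,y,.006 if y<.07 else .04]])+[.6653,.0912,0]); cv2.polylines(w,[np.round(q).astype(int)],False,(0,0,255),1)
cv2.imwrite("pics/v7.png",np.hstack([cv2.resize(w,(400,300)),cv2.resize(im[220:340,320:480],(400,300))]))
E
```

```text
scene [([0.681, 0.063, 0.03], 0.73), ([0.671, 0.14, 0.032], 0.66), ([0.672, 0.115, 0.033], 0.62), ([0.674, 0.082, 0.029], 0.48)]
wrist [([0.655, 0.058, 0.03], 0.97), ([0.663, 0.107, 0.028], 0.78), ([0.661, 0.084, 0.032], 0.68), ([0.655, 0.132, 0.034], 0.56), ([0.645, 0.005, 0.011], 0.37)]
```

View pics/v7.png

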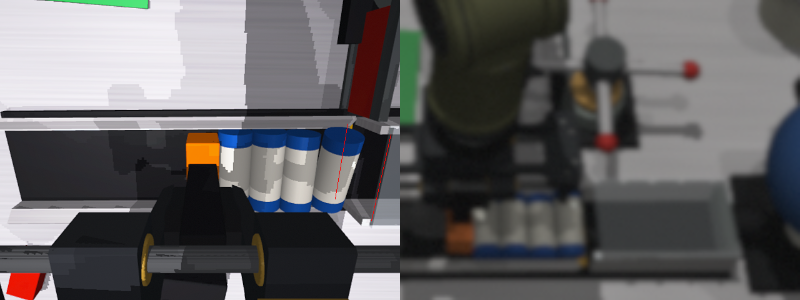

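The four lamps sit in a closed row ahead of the orange shoe in the wrist half, at x ≈ 235, 267, 300 and 340. The predicted line and cover edge match the picture.

{"name": "play_rows", "arguments": {"translation": [[0,0.006,0],[0,0.006,0],[0,0.006,0],[0,0.006,0],[0,0.006,0],[0,0.006,0],[0,0.006,0],[0,0.006,0],[0,0.006,0],[0,0.006,0]], "delta_rot": [[0,0,0],[0,0,0],[0,0,0],[0,0,0],[0,0,0],[0,0,0],[0,0,0],[0,0,0],[0,0,0],[0,0,0]], "grip": [-1,-1,-1,-1,-1,-1,-1,-1,-1,-1]}}

```text
clock: 39.7
tool_pos: [0.6646, 0.0944, 0.1363]
eef_rot: [-0.008, 1.0, 0.0, -0.0]
contact_force: [0.3, -0.9, -1.4]
opening: 0.222
finger_force: 25.0
```

{"name": "play_rows", "arguments": {"translation": [[0,0.006,0],[0,0.006,0],[0,0.006,0],[0,0.006,0],[0,0.006,0],[0,0.006,0],[0,0.006,0],[0,0.006,0],[0,0.004,0],[0,0,0],[0,0,0]], "delta_rot": [[0,0,0],[0,0,0],[0,0,0],[0,0,0],[0,0,0],[0,0,0],[0,0,0],[0,0,0],[0,0,0],[0,0,0],[0,0,0]], "grip": [-1,-1,-1,-1,-1,-1,-1,-1,-1,-1,-1]}}

```text
clock: 41.08
tool_pos: [0.6639, 0.146, 0.1364]
eef_rot: [-0.008, 1.0, 0.0, 0.0]
contact_force: [0.8, 0.6, -1.2]
opening: 0.221
finger_force: 25.0
```

```bash
python3 - <<'E'
from push import *
s=r.get_state();print(s["tool_pos"],s["contact_force"])
c=r.get_calibration("wrist");w=r.snapshot("wrist");im=r.snapshot("scene");r.snapshot("side")
for n in("scene","wrist","side"): print(n,[(np.round(d["point"],3).tolist(),round(d["confidence"],2)) for d in r.look_for(n,"lamp1")])
for y,col in((.06,(0,0,255)),(.065,(0,255,0)),(.091,(0,255,0)),(.072,(255,0,255))):
    z=.006 if y==.06 else .04 if y==.072 else .019
    q=proj(c,R.from_euler("z",.0163).apply([[-.034,y,z],[.034,y,z]])+[.6653,.0912,0]); cv2.polylines(w,[np.round(q).astype(int)],False,col,1)
cv2.imwrite("pics/v8.png",np.hstack([cv2.resize(w[120:420,200:600],(400,300)),cv2.resize(im[220:340,320:480],(400,300))]))
E
```

```text
[0.66385279 0.14600147 0.13636208] [ 0.81307501  0.60394169 -1.18469544]
scene [([0.676, 0.166, 0.027], 0.59)]
wrist [([0.658, 0.161, 0.027], 0.79)]
side []
```

View pics/v8.png

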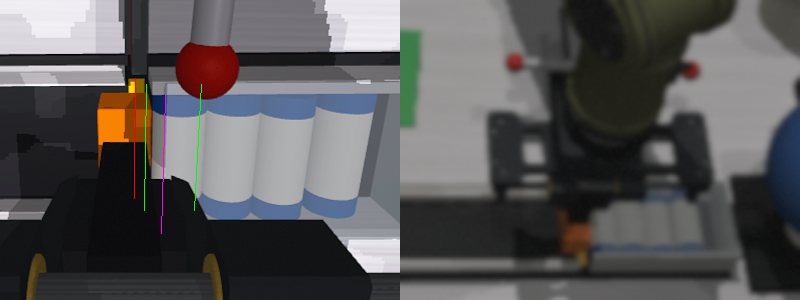

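{"name": "play_rows", "arguments": {"translation": [[0,0.002,0],[0,0.002,0],[0,0.001,0],[0,0,0],[0,0,0]], "delta_rot": [[0,0,0],[0,0,0],[0,0,0],[0,0,0],[0,0,0]], "grip": [-1,-1,-1,-1,-1]}}

```text
clock: 42.0
tool_pos: [0.6637, 0.1512, 0.1363]
eef_rot: [-0.008, 1.0, 0.0, 0.0]
contact_force: [0.3, 0.4, -1.6]
opening: 0.223
finger_force: 25.0
```

{"name": "play_rows", "arguments": {"translation": [[0,-0.01,0],[0,-0.02,0],[0,-0.03,0],[0,-0.03,0],[0,0,-0.03],[0,0,-0.03],[0,0,-0.02],[0,0,0]], "delta_rot": [[0,0,0],[0,0,0],[0,0,0],[0,0,0],[0,0,0],[0,0,0],[0,0,0],[0,0,0]], "grip": [-1,-1,-1,-1,-1,-1,-1,-1]}}

```text
clock: 43.0
tool_pos: [0.666, 0.0601, 0.2178]
eef_rot: [-0.007, 1.0, 0.0, 0.002]
contact_force: [-0.4, 0.8, -1.2]
opening: 0.225
finger_force: 25.0
```

```bash
python3 - <<'E'
from push import *
s=r.get_state();print(s["tool_pos"],s["contact_force"])
c=r.get_calibration("wrist");w=r.snapshot("wrist");im=r.snapshot("scene");r.snapshot("side")
np.savez("w9.npz",**{k:np.array(v) for k,v in c.items()});cv2.imwrite("pics/w9.png",w)
for n in("scene","wrist"): print(n,[(np.round(d["point"],3).tolist(),round(d["confidence"],2)) for d in r.look_for(n,"lamp1")])
def st(P): return R.from_euler("z",.0163).apply(P)+[.6653,.0912,0]
q=proj(c,st([[-.034,.06,.006],[.034,.06,.006]])); cv2.polylines(w,[np.round(q).astype(int)],False,(0,0,255),1)
for y in(.085,.111):
    P=R.from_euler("z",.0).apply(cyl(0,y,0,.019)); h=cv2.convexHull(proj(c,st(P)).astype(np.float32)); cv2.polylines(w,[np.round(h).astype(int)],True,(0,255,0),1)
u0=int(q[:,0].mean()); a=max(0,min(440,u0-60)); 
cv2.imwrite("pics/v9.png",np.hstack([cv2.resize(w[120:320,a:a+200],(400,400)),cv2.resize(im[220:340,340:460],(400,400))]))
E
```

```text
[0.66595573 0.06012372 0.21780219] [-0.41822386  0.82593049 -1.24310077]
scene [([0.662, 0.163, 0.026], 0.51)]
wrist [([0.663, 0.167, 0.025], 0.96)]
```

View pics/v9.png

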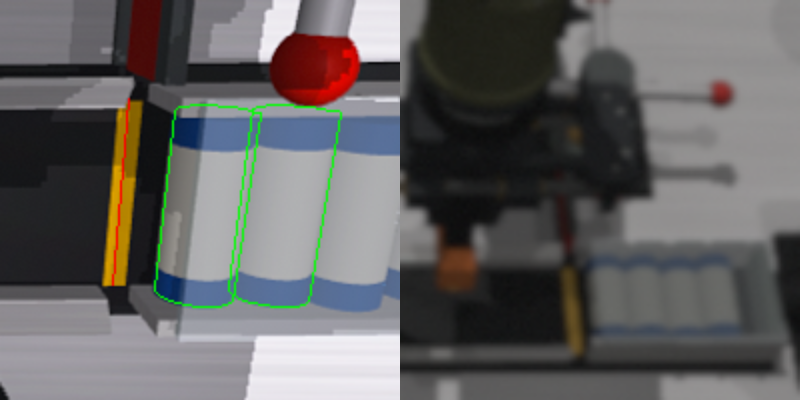

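The green model outlines at station y 85 and 111 mm match the lamps, and the red line lies on the yellow shutter line. All four lamps are wholly past it. The pusher goes back to its tray.

{"name": "play_rows", "arguments": {"translation": [[0.0057,-0.0406,0],[0.0057,-0.0406,0],[0.0057,-0.0406,0],[0.0057,-0.0406,0],[0.0057,-0.0406,0],[0.0057,-0.0406,0],[0.0057,-0.0406,0],[0.0057,-0.0406,0],[0.0057,-0.0405,0],[0,0,0],[0,0,0],[0,0,0],[0,0,0],[0,0,0]], "delta_rot": [[0,0,0],[0,0,0],[0,0,0],[0,0,0],[0,0,0],[0,0,0],[0,0,0],[0,0,0],[0,0,0],[0,0,7],[0,0,7],[0,0,6],[0,0,0],[0,0,0]], "grip": [-1,-1,-1,-1,-1,-1,-1,-1,-1,-1,-1,-1,-1,-1]}}

```text
clock: 45.0
tool_pos: [0.6194, -0.3049, 0.2157]
eef_rot: [0.165, 0.986, 0.0, -0.0]
contact_force: [0.5, 0.3, -1.1]
opening: 0.229
finger_force: 25.0
```

{"name": "play_rows", "arguments": {"translation": [[0,0,0.035],[0,0,0.03],[0,0,0.012],[0,0,0.0045],[0,0,0]], "delta_rot": [[0,0,0],[0,0,0],[0,0,0],[0,0,0],[0,0,0]], "grip": [-1,-1,-1,-1,-1]}}

```text
clock: 45.62
tool_pos: [0.6201, -0.3052, 0.1355]
eef_rot: [0.166, 0.986, -0.0, 0.001]
contact_force: [0.3, 0.9, -0.8]
opening: 0.224
finger_force: 25.0
```

{"name": "play_rows", "arguments": {"translation": [[0,0,0.0015],[0,0,0],[0,0,0]], "delta_rot": [[0,0,0],[0,0,0],[0,0,0]], "grip": [-1,-1,-1]}}

```text
clock: 46.0
tool_pos: [0.6198, -0.3051, 0.1337]
eef_rot: [0.166, 0.986, -0.0, 0.0]
contact_force: [0.5, -0.7, -1.7]
opening: 0.225
finger_force: 25.0
```

{"name": "play_rows", "arguments": {"translation": [[0,0,0],[0,0,0],[0,0,0],[0,0,-0.02],[0,0,-0.04],[0,0,-0.04],[0,0,-0.04],[0,0,-0.03],[0,0,0],[0,0,0],[0,0,0],[0,0,0]], "delta_rot": [[0,0,0],[0,0,0],[0,0,0],[0,0,0],[0,0,0],[0,0,0],[0,0,0],[0,0,0],[0,0,-6.7],[0,0,-6.7],[0,0,-6.7],[0,0,0]], "grip": [0,0.3,0.3,0.3,0.3,0.3,0.3,0.3,-1,-1,-1,-1]}}

```text
clock: 47.5
tool_pos: [0.6196, -0.3053, 0.3047]
eef_rot: [-0.008, 1.0, -0.0, 0.001]
contact_force: [0.3, 0.6, 0.4]
opening: 0.222
finger_force: 0.0
```

```bash
python3 - <<'E'
from push import *
s=r.get_state();print(s["tool_pos"],s["eef_rot"],s["opening"])
r.snapshot("scene");r.snapshot("side")
V=[(r.get_calibration(n),r.silhouettes(n,"pusher")[0]["pixels"]) for n in("scene","side")]
print([int(v[1].sum()) for v in V]); s=pfit(V,(.6187,-.307,(-.5,-.2))); print(np.round(s.x,4),round(s.fun,3))
for n in("scene","side"): print(n,[(np.round(d["point"],3).tolist(),round(d["confidence"],2)) for d in r.look_for(n,"pusher")+r.look_for(n,"lamp1")])
E
```

```text
[ 0.61963699 -0.30525995  0.30465702] [-8.03456714e-03  9.99967448e-01 -1.39431859e-04  7.26895638e-04] 0.22184068641293758
[484, 712]
[ 0.6168 -0.3066 -0.3164] 0.297
scene [([0.628, -0.303, 0.047], 0.79), ([0.421, 0.4, 0.084], 0.6)]
side [([0.609, -0.312, 0.051], 0.73), ([0.666, 0.164, 0.028], 0.48), ([0.634, 0.175, 0.033], 0.42)]
```

{"name": "play_rows", "arguments": {"translation": [[0.0033,0.0372,0],[0.0033,0.0372,0],[0.0033,0.0372,0],[0.0033,0.0372,0],[0.0033,0.0372,0],[0.0033,0.0372,0],[0.0033,0.0372,0],[0.0033,0.0372,0],[0.0033,0.0372,0],[0.0033,0.0372,0],[0.0033,0.0372,0],[0.0033,0.0372,0],[0.0033,0.0372,0],[0.0033,0.0372,0],[0,0,0],[0,0,0]], "delta_rot": [[0,0,0],[0,0,0],[0,0,0],[0,0,0],[0,0,0],[0,0,0],[0,0,0],[0,0,0],[0,0,0],[0,0,0],[0,0,0],[0,0,0],[0,0,0],[0,0,0],[0,0,0],[0,0,0]], "grip": [-1,-1,-1,-1,-1,-1,-1,-1,-1,-1,-1,-1,-1,-1,-1,-1]}}

```text
clock: 49.9
tool_pos: [0.5645, 0.2137, 0.3032]
eef_rot: [-0.008, 1.0, -0.001, 0.0]
contact_force: [-0.1, -1.0, -0.5]
opening: 0.004
finger_force: 0.0
```

```bash
python3 balls.py b1; python3 - <<'E'
from plant import r
from h import *
s=r.get_state();print(s["eef_rot"],s["opening"])
for n in("scene","side"): print(n,[(np.round(d["point"],3).tolist(),round(d["confidence"],2)) for d in r.look_for(n,"lamp1")])
from arc import rows
p=s["tool_pos"];hub=np.array([.524,.174])
W=[[*(hub+.058*np.array([np.cos(a),np.sin(a)])),.129] for a in np.radians(np.r_[45,np.linspace(55,257,19)])]
print("to start",rows([p,W[0]]));print(rows(W))
E
```

```text
scene [(0.087, -90.9), (0.084, 86.5), (0.086, -3.3)]
side [(0.088, 88.0), (0.085, -2.4), (0.085, -85.1), (0.086, 178.4)]
50.0 [0.56473478 0.21289038 0.30319853] [-0.21442693 -0.42013454  1.56335414]
[-7.49235099e-03  9.99971679e-01 -7.10941819e-04  5.41905353e-06] 0.005609079333085186
scene []
side [([0.668, 0.166, 0.026], 0.44)]
to start [[-0.0003, 0.0021, 0.1742]]
[[0.0076, 0.0067, 0.0], [0.0098, 0.0058, 0.0], [0.0107, 0.0038, 0.0], [0.0112, 0.0016, 0.0], [0.0113, -0.0006, 0.0], [0.011, -0.0028, 0.0], [0.0102, -0.0049, 0.0], [0.0091, -0.0068, 0.0], [0.0076, -0.0084, 0.0], [0.0058, -0.0097, 0.0], [0.0038, -0.0107, 0.0], [0.0017, -0.0112, 0.0], [-0.0005, -0.0113, 0.0], [-0.0027, -0.011, 0.0], [-0.0048, -0.0103, 0.0], [-0.0067, -0.0091, 0.0], [-0.0084, -0.0076, 0.0], [-0.0097, -0.0059, 0.0], [-0.0107, -0.0039, 0.0]]
```

{"name": "play_rows", "arguments": {"translation": [[0,0.002,0.04],[0,0,0.04],[0,0,0.04],[0,0,0.035],[0,0,0.019],[0,0,0]], "delta_rot": [[0,0,0],[0,0,0],[0,0,0],[0,0,0],[0,0,0],[0,0,0]], "grip": [-1,-1,-1,-1,-1,-1]}}

```text
clock: 50.85
tool_pos: [0.5639, 0.2162, 0.1285]
eef_rot: [-0.008, 1.0, -0.0, -0.001]
contact_force: [-0.4, 1.5, 0.3]
opening: 0.007
finger_force: 0.0
```

{"name": "play_rows", "arguments": {"translation": [[0.0076,0.0067,0.0],[0.0098,0.0058,0.0],[0.0107,0.0038,0.0],[0.0112,0.0016,0.0],[0.0113,-0.0006,0.0],[0.011,-0.0028,0.0],[0.0102,-0.0049,0.0],[0.0091,-0.0068,0.0],[0.0076,-0.0084,0.0],[0.0058,-0.0097,0.0]], "delta_rot": [[0,0,0],[0,0,0],[0,0,0],[0,0,0],[0,0,0],[0,0,0],[0,0,0],[0,0,0],[0,0,0],[0,0,0]], "grip": [-1,-1,-1,-1,-1,-1,-1,-1,-1,-1]}}

```text
clock: 52.1
tool_pos: [0.4693, 0.1997, 0.1293]
eef_rot: [-0.009, 1.0, 0.0, -0.0]
contact_force: [2.5, 3.6, 0.2]
opening: 0.002
finger_force: 1.4
```

```bash
python3 balls.py b2; python3 - <<'E'
from plant import r
from h import *
for n in("scene","side"): print(n,[(np.round(d["point"],3).tolist(),round(d["confidence"],2)) for d in r.look_for(n,"lamp1")])
E
```

```text
scene [(0.087, -92.6), (0.084, 85.1), (0.086, -5.0)]
side [(0.085, -1.8), (0.091, -67.3), (0.086, 178.7), (0.086, -92.5)]
52.2 [0.46844002 0.19769103 0.12901445] [-0.96005689  0.61192816 -0.68586284]
scene [([0.664, 0.164, 0.024], 0.55), ([0.63, -0.294, 0.005], 0.27)]
side [([0.686, 0.167, 0.026], 0.44)]
```

{"name": "play_rows", "arguments": {"translation": [[0.0038,-0.0107,0.0],[0.0017,-0.0112,0.0],[-0.0005,-0.0113,0.0],[-0.0027,-0.011,0.0],[-0.0048,-0.0103,0.0],[-0.0067,-0.0091,0.0],[-0.0084,-0.0076,0.0],[-0.0097,-0.0059,0.0],[-0.0107,-0.0039,0.0],[0,0,0]], "delta_rot": [[0,0,0],[0,0,0],[0,0,0],[0,0,0],[0,0,0],[0,0,0],[0,0,0],[0,0,0],[0,0,0],[0,0,0]], "grip": [-1,-1,-1,-1,-1,-1,-1,-1,-1,-1]}}

```text
clock: 53.55
tool_pos: [0.5095, 0.1185, 0.129]
eef_rot: [-0.008, 1.0, -0.001, -0.001]
contact_force: [-3.8, 1.3, 0.2]
opening: 0.004
finger_force: 1.5
```

```bash
python3 balls.py b3
```

```text
scene [(0.088, -87.3), (0.084, 90.0), (0.087, 0.5)]
side [(0.088, 0.6), (0.116, -43.3), (0.118, -49.9), (0.086, -178.6)]
53.65 [0.50944391 0.11858693 0.12903223] [-3.57585565 -0.2518011  -1.25768617]
```

{"name": "play_rows", "arguments": {"translation": [[-0.002,-0.0004,0],[-0.002,-0.0004,0],[0,0,0]], "delta_rot": [[0,0,0],[0,0,0],[0,0,0]], "grip": [-1,-1,-1]}}

```text
clock: 54.02
tool_pos: [0.5099, 0.1185, 0.129]
eef_rot: [-0.01, 1.0, -0.001, -0.004]
contact_force: [-10.3, 1.5, 4.3]
opening: 0.006
finger_force: 5.2
```

{"name": "play_rows", "arguments": {"translation": [[0.01,0,0],[0.008,0,0],[0,0,-0.04],[0,0,-0.05],[0,0,-0.05],[0.02,-0.03,-0.04],[0.03,-0.04,0],[0.03,-0.04,0],[0,0,0],[0,0,0]], "delta_rot": [[0,0,0],[0,0,0],[0,0,0],[0,0,0],[0,0,0],[0,0,0],[0,0,0],[0,0,0],[0,0,0],[0,0,0]], "grip": [-1,-1,-1,-1,-1,-1,-1,-1,-1,-1]}}

```text
clock: 55.28
tool_pos: [0.4186, 0.0075, 0.3097]
eef_rot: [-0.009, 1.0, 0.0, 0.001]
contact_force: [0.8, 0.5, 0.3]
opening: 0.008
finger_force: 0.0
```

```bash
python3 balls.py b4; python3 - <<'E'
from plant import r
from h import *
im=cv2.imread("pics/scene_b4.png");c=r.get_calibration("scene")
for n in("scene","side"): print(n,[(np.round(d["point"],3).tolist(),round(d["confidence"],2)) for d in r.look_for(n,"lamp1")])
I0=cv2.imread("pics/scene0.png")
cv2.imwrite("pics/v10.png",cv2.resize(im[200:350,180:480],(800,400),interpolation=cv2.INTER_CUBIC))
h=hsv(I0).astype(int);H,S,V=h[...,0],h[...,1],h[...,2]
P=[onz(c,b[0],.087)[:2]-[.524,.174] for b in blobs(((H<6)|(H>174))&(S>150)&(V>60),6)];print("start",[round(float(np.degrees(np.arctan2(p[1],p[0]))),1) for p in P])
E
```

```text
scene [(0.087, -177.6), (0.087, -87.1), (0.084, 90.0), (0.086, -0.2)]
side [(0.087, 92.4), (0.105, -52.5), (0.086, -178.9), (0.085, -89.1)]
55.375 [0.41878672 0.00829879 0.30949083] [-0.70461224  0.26628793 -0.04384351]
scene [([0.784, -0.133, 0.015], 0.28)]
side []
start [178.3, -91.9, 85.2, -4.8, -46.4]
```

View pics/v10.png

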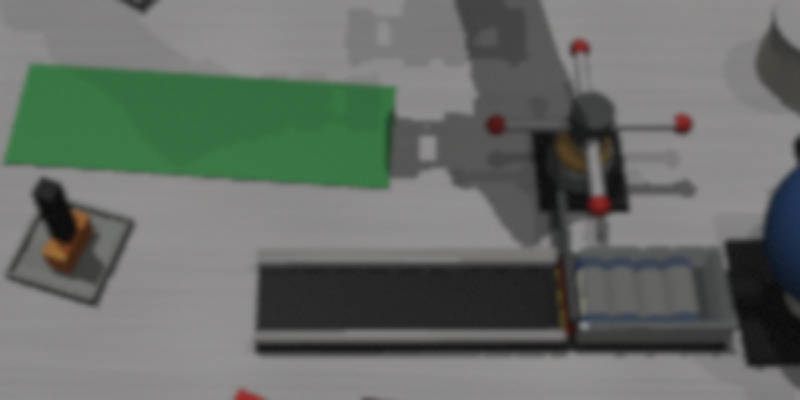

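The picture shows the shutter shut at (567,295), all four lamps in the bay at x 595–690, and the pusher upright in its small tray at (68,235). The handle turned back about 183.5° (3.2 rad), which puts it at its shut stop, and the arm is clear.

```bash
python3 -c "
from plant import r
print(r.finish_job())"
```

```text
the job is handed in; nothing more can be done
None
```

I handed the job in after about 55 s of the 210 s allowed, with no verdict returned: all four lamps are in the bay past the shutter line, the shutter is fully shut, the pusher is upright in its small tray, and the robot never went near the filter, battery or switch box.

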